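# Square the stage panel on the clamping board and lock it with the cam

## Task

The black stage panel lies crooked on the clamping board. Push its near right-hand corner so that it turns in place with its opposite corner bearing on the steel bench dog, until its far edge sits flush along the aluminium fence and its left edge rests at the dog; only then swing the red-knobbed cam lever round until the cam nips the panel snugly, not brutally, against the dog, and let go. Do not shove the panel hard, lift it or let its corner wander from the dog, and leave the other things on the bench where they are.

Things in the scene. Friction and masses are not known exactly. Their poses are not given: they have to be found in the camera images.
- board: brown clamping board, fixed on the table, 320 (x) x 400 (y) x 18 mm, with rows of dark 20 mm holes. Origin: centre of its underside; x points to the fence side (away from the robot), y to the left. In this frame, in mm: the fence's near face is the plane x = 108, from y = -85 to 195; squared up, the panel covers x from -27 to 108 and y from -69 to 40
- dog: fixed steel bench dog, upright round pin of 20 mm diameter standing 26 mm above the board; origin on its axis at the board's top face, at (80, 50) mm in the board's frame, so its right side is at y = 40
- fence: the fixed aluminium fence bar on the board, 30 x 280 x 24 mm; origin at the board's centre on its top face, axes as the board's; its near face is the plane x = 108 mm; two black knobs on it rise to 45 mm above the board
- panel_center (a point): centre (half-way up) of the black stage panel: loose plywood rectangle 135 (its x) x 109 (its y) x 15 mm, 0.12 to 0.22 kg, black top with white border, flat on the board; slides with about 1 N. Starts turned 0.3 to 0.55 rad clockwise (from above) out of square. Its x points to its far edge, its y to its left edge; squared up, its axes are the board's
- corner_dog (a point): far left corner of the panel, half-way up: the corner that bears on the dog (the dog touches the left edge about 28 mm from this corner); starts a few mm clear of dog and fence
- corner_far (a point): far right corner of the panel, half-way up; with corner_dog it bounds the 109 mm edge that must lie along the fence
- corner_push (a point): near right corner of the panel, half-way up, diagonally opposite corner_dog: the corner to push, on the near 109 mm edge, towards the fence. As the panel turns this corner travels on an arc about the dog, to the right as well as forward: a straight forward push tends to jam. Turning takes 1 to 5 N here; more than that means home or jammed
- cam_pivot (a point): fixed upright pivot axis of the cam clamp, right of the panel, point 20 mm above the board's top; near (80, -100) mm in the board's frame but up to 2 mm off, so the angle at which the cam bites differs each time. Round it turns a wooden disc, 52 mm diameter, 16 mm high, 14 mm off-centre, which presses on the panel's right edge
- cam_knob (a point): centre of the upright red knob on the end of the cam's steel lever: 18 mm diameter, 43 mm tall with a round top, its middle 38 mm above the board's top face, 85 mm from the pivot axis. The lever is a bar 14 mm wide at 18 to 25 mm above the board
- cam (a joint): angle of the cam lever, rad; 0 = open, grows clockwise from above, stop at 2.4. At 0 the lever points 275 degrees counter-clockwise from the board's x (to the right); it swings towards the robot. Starts at 0 to 0.3; 1 N at the knob turns it. On the squared panel the disc bites between 1.2 and 1.6; then the pull rises steeply: snug at 6 to 12 N. It stays where left; at the stop it crushes the panel
- spare_dog: bystander: loose steel bench dog, 20 mm diameter, 45 mm high, standing on the left part of the board; origin at its foot
- offcut: bystander: loose strip of wood 110 x 22 x 12 mm lying on the near left part of the board; origin at the centre of its underside
- column: bystander: model column with red and white rings, 140 mm high on a 44 mm round foot, left of the board; origin at its foot
- drum: bystander: small red and white drum, 59 mm diameter, 36 mm high, left of the board; origin at its foot
- glue: bystander: white glue bottle, 56 mm diameter, 160 mm high, left of the board; origin at its foot
- kiosk: bystander: model kiosk with blue and white awning, 60 x 80 x 95 mm, right of the board; origin at its foot
- try_square: bystander: try square, dark wooden stock 95 mm and steel blade 140 mm, lying on the table right of the board; origin under the middle of its stock
Mind the look-alikes: they are no part of the job. Leave any green or orange look-alike of the part that bears panel_center alone.

How it is judged:
On the way:
1. the panel is turned flush along the fence with its left edge at the dog, before the cam presses on it (x of each of corner_dog, corner_far in the frame of board above 0.104 m and angle between the x axis of board and the x axis of panel_center, either way round below 0.035 rad and y of corner_dog in the frame of board above 0.036 m and contact force between cam and panel below 0.5 N), for 0.2 s.
At the end, for the whole second after the job is handed in: Panel flat and at rest, far edge along the fence (both corners within 3 mm, square within 1.4 degrees), left edge within 3 mm of the dog, nipped between cam and dog with more than 3 N on the cam; everything released (x of each of corner_dog, corner_far in the frame of board above 0.105 m and angle between the x axis of board and the x axis of panel_center, either way round below 0.025 rad and y of corner_dog in the frame of board above 0.037 m and contact force between cam and panel above 3 N and contact force between dog and panel above 2 N and angle between panel_center's own z axis and vertical below 0.03 rad and linear speed of panel below 0.01 m/s and angular speed of panel below 0.05 rad/s and velocity of joint cam between -0.02 and 0.02 rad/s); the robot touches nothing.
It fails at once if the panel's far left corner strays more than 60 mm from the dog (horizontal distance between corner_dog and dog above 0.06 m).
It fails at once if the panel is lifted off the board (z of panel_center in the frame of board above 0.0375 m).
It fails at once if the panel is shoved with more than 40 N (contact force between the fingers and panel above 40 N).
It fails at once if the cam is overtightened: more than 120 N on the panel (contact force between cam and panel above 120 N).
It fails at once if a bystander is moved more than 20 mm (distance of any of spare_dog, offcut, column, drum, glue, kiosk, try_square from where it was at the start of the episode above 0.02 m).
It also fails if it takes over 67 s, if anything falls off the work surface, if the arm or the gripper's body presses on something with over 40 N, if the wrist force passes 120 N, or if a joint passes its speed limit or range.

## Robot

A 6-joint arm with a two-finger parallel gripper is mounted at the origin on the work surface. World frame = base frame: x ahead of the robot, y to its left, z up, the work surface at z = 0. Lengths are in m, angles in rad, forces in N, time in s.
With the tool pointing down it reaches from about 0.35 to 0.975 m from the base axis. Payload 4.9 kg.
Tool frame: the origin (TCP) lies at the very end of the fingers, on their centre line; the grasp point (between the pads) lies 19 mm behind it; y points along the fingers, z is the direction in which the jaws open and shut, and the axes are right-handed (so a half turn about y gives the same grasp; the last joint's range is limited). The gripper opens to 85 mm and grips with 20 to 120 N. Pads are 22 mm wide; open, the fingers measure 114 mm over their backs; the gripper's body (76 mm by 85 mm) begins 54 mm behind the grasp point. The pads swing forward as they close: fully open they stand 13 mm farther back than shut.
Start: joints at [0.991, 0.053, 1.613, -0, 1.476, -0.119], TCP at [0.278, 0.56, 0.208] pointing down, gripper open.
Joint ranges: [-3.01, 3.01], [-1.01, 2.22], [0.06, 2.58], [-1.02, 4.17], [0.09, 2.62], [-3.14, 3.14]. Speed limits (rad/s): [2.57, 2.57, 3.14, 3.14, 3.14, 3.14].

## Interface

Orientations are given as a rotation vector (axis times angle).
In Python, from station import monitor, viewer, ticket gives the robot as it stands.
- The arm moves only by the tool servo_tool, never from a script. Its argument "commands" is one flat list of numbers, 7 for each row, row after row: the turn, a rotation vector about the tool's x, y, z in rad, then the shift along the tool's x, y, z in cm, then the opening, from 0 (shut) to 1 (fully open). In form: [rx, ry, rz, dx, dy, dz, claw, rx, ry, rz, dx, dy, dz, claw, ...]. A call has 1 to 20 rows; each row shifts and turns the pose as measured when the row begins, along the tool's axes as they then stand; what a row does not reach is not made up. A row lasts 1/10 s, in which the tool goes at most 50 mm and 8.59 degrees, less where a joint would pass 70% of its speed; a pose out of reach is approached as far as the arm can. A call is refused whole if a number of a shift passes 5 or a number of a turn 0.15, either way. A call with a gripper value outside its range is refused whole. The fingers move at their own pace and stop on an object; "grip_force" is the grip in N (left out, the last holds). Time passes only in rows, so rows that do not move let the fingers close. It gives the time, the measured TCP pose, the force and the opening at its end, in the units of the state.
- monitor.get_obs(): the state, without advancing time (a new reading comes with each control period).
- viewer.get_image(name): name is "scene" or "top" or "wrist"; returns a dict with "frame" (384x512x3 uint8, red, green, blue), "depth" (384x512 float32, m along the optical axis (not along the pixel's ray), 0 where there is no reading), "camera_matrix" (3x3 intrinsics, pixels), "cam_to_world" (4x4, takes a point from camera to world coordinates). Camera axes: x right, y down, z forward; pixel columns grow to the right and rows downward; lengths in m; the calibration is good to about 2 mm. A picture is of the moment at which its call begins.
- ticket.finish_job(): hands the job in, once; it reports no verdict.
The state is a dict: "t": time; "q": joint angles; "dq": joint speeds; "effort": joint torques, N m; "tool_pos": TCP position; "tool_rot": TCP orientation; "contact_force": force on the tool from outside, world axes, zero at the start; "wrist_torque": the same for the moment, N m; "opening": finger opening in m.
Only numpy, scipy, OpenCV 4.12 (cv2) and the standard library are available. Lean on these libraries where they do the work, as an engineer would, in place of code of your own. Each camera call takes 0.05 s, during which the arm holds its last target.

## Working session

There is one attempt and no reset: what is moved stays moved. The work goes in short steps, Python scripts to look and compute and a tool call to move; the robot and the scene stay as the last step left them, time stands still between calls to the robot, and variables do not carry over. Pictures are saved under pics/ and viewed, and the job is handed in when it is done.

Besides the shell and the picture viewer there is one more tool, called by a JSON object that holds its "op" and its "data", one argument or row to a line. servo_tool: Moves the arm, as the interface text tells. Its arguments: {"type":"object","properties":{"commands":{"type":"array","items":{"type":"number"}},"grip_force":{"type":"number"}},"required":["commands"]}

```bash
ls; mkdir -p pics
python3 - <<'E'
from station import monitor, viewer, ticket
import cv2
o=monitor.get_obs(); print(o)
for n in("scene","top"):
    im=viewer.get_image(n); cv2.imwrite(f"pics/{n}0.png",cv2.resize(im["frame"][:,:,::-1],(800,600),interpolation=cv2.INTER_CUBIC))
    print(n,im["camera_matrix"],im["cam_to_world"])
    import numpy as np; np.savez(f"{n}0.npz",**im)
E
```

```text
pics
{'t': 0.0, 'q': array([ 9.90986103e-01,  5.33379374e-02,  1.61428628e+00, -1.84691491e-05,
        1.47600697e+00, -1.19017383e-01]), 'dq': array([-0.00057006,  0.00026627,  0.00242544,  0.00135489,  0.00031925,
        0.00023866]), 'effort': array([-1.04882536e-03, -3.93688560e+01, -3.70172882e+01, -3.82500812e-04,
        6.97395517e-03,  6.92566857e-06]), 'tool_pos': array([0.27755667, 0.55924175, 0.20687942]), 'tool_rot': array([-1.54235732,  0.36195819, -0.36088102]), 'contact_force': array([-0.13449858, -0.90510893, -0.42491249]), 'wrist_torque': array([-0.03535837, -0.03762214, -0.02444841]), 'opening': 0.0852760707838109}
scene [[429.61504217   0.         252.08131332]
 [  0.         429.61504217 185.83685366]
 [  0.           0.           1.        ]] [[ 0.84703967  0.42703015 -0.31649494  0.87977639]
 [ 0.5315212  -0.67713753  0.50889093 -0.62908886]
 [ 0.00300117 -0.59927458 -0.80053793  1.00633695]
 [ 0.          0.          0.          1.        ]]
top [[482.18983935   0.         254.58230634]
 [  0.         482.18983935 193.43395926]
 [  0.           0.           1.        ]] [[ 0.00360445 -0.9847575   0.17389558  0.20136652]
 [-0.99997852 -0.00259744  0.00601814 -0.02183047]
 [-0.00547473 -0.17391353 -0.98474571  1.78419873]
 [ 0.          0.          0.          1.        ]]
```

View pics/scene0.png

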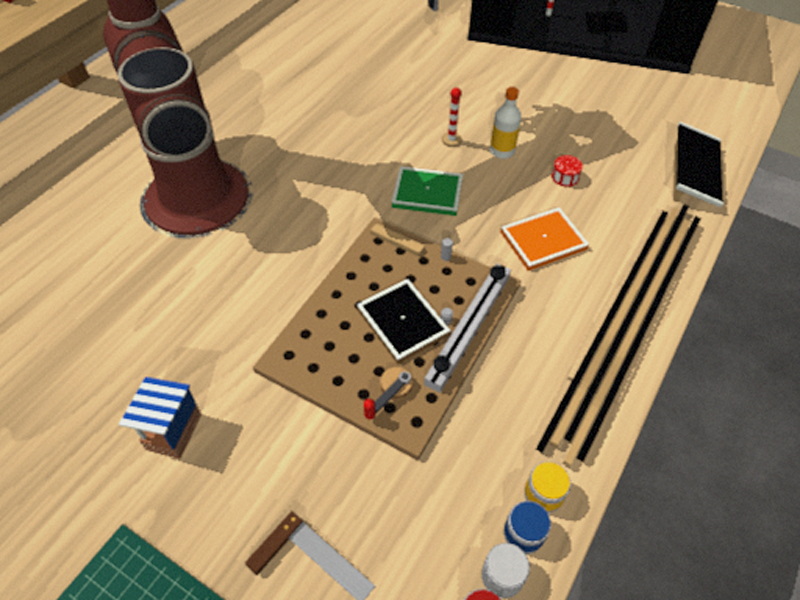

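View pics/top0.png

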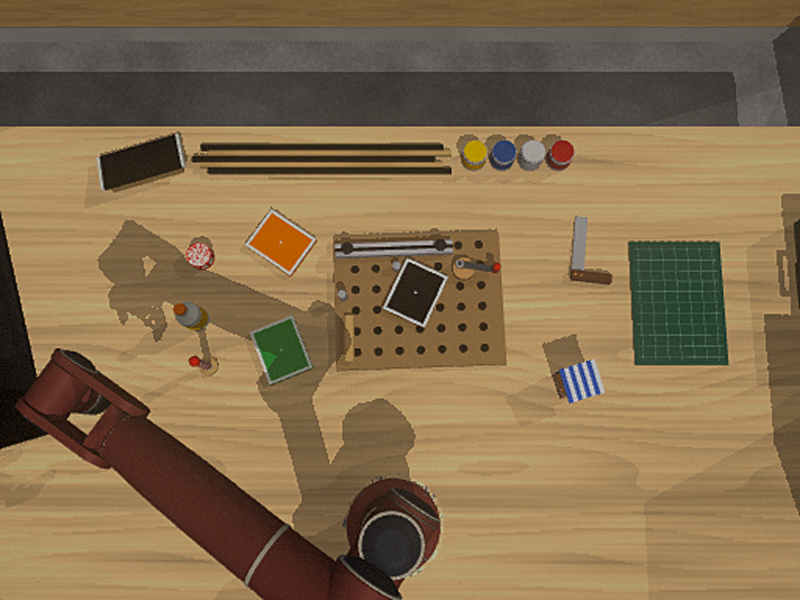

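Candidates (top view): the black panel with a white border on the board (415,292), the green look-alike (282,350), the orange one (281,241), and a black tablet off the board (142,161). I choose (415,292): it is on the board, beside the dog at (397,265). The cam's red knob is at (496,267). Now a close crop.

```bash
cat > h.py <<'E'
import numpy as np,cv2
from station import monitor, viewer, ticket
def load(n): return dict(np.load(n))
def px2w(im,u,v,z):
    K=im["camera_matrix"];T=im["cam_to_world"]
    d=T[:3,:3]@np.linalg.inv(K)@np.array([u,v,1.]);o=T[:3,3]
    return o+d*(z-o[2])/d[2]
def w2px(im,p):
    K=im["camera_matrix"];T=im["cam_to_world"]
    c=T[:3,:3].T@(np.asarray(p)-T[:3,3]);q=K@c;return q[:2]/q[2]
def crop(im,u0,v0,w,h,s,name):
    c=im["frame"][v0:v0+h,u0:u0+w,::-1]; cv2.imwrite("pics/"+name,cv2.resize(c,(w*s,h*s),interpolation=cv2.INTER_CUBIC))
E
python3 - <<'E'
from h import *
t=load("top0.npz");s=load("scene0.npz")
crop(t,208,142,120,100,6,"topc.png")
crop(s,160,135,180,160,4,"scenec.png")
E
```

```text
(no output)
```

View pics/topc.png

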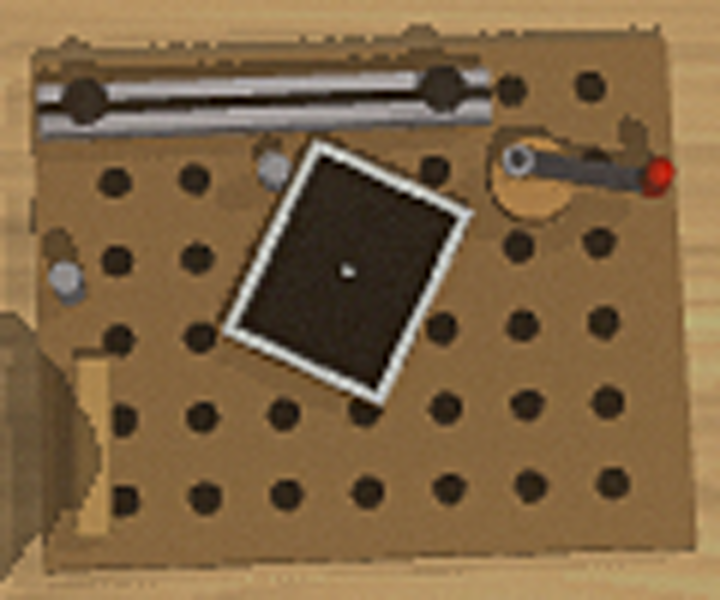

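View pics/scenec.png

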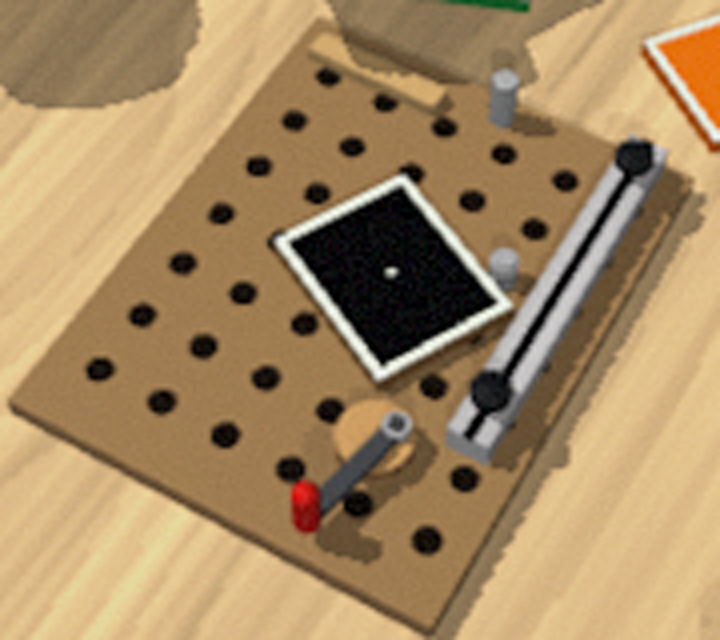

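Crops confirm: the black panel has corners at (318,142), (472,213), (382,402), (225,328) in the top crop; dog (272,168), knob (658,175), pivot (517,158). Next I compute poses.

```bash
cat > est.py <<'E'
from h import *
from scipy.optimize import least_squares
t=load("top0.npz");s=load("scene0.npz")
f=lambda p:(208+(p[0]+.5)/6-.5,142+(p[1]+.5)/6-.5)
g=lambda p:(160+(p[0]+.5)/4-.5,135+(p[1]+.5)/4-.5)
B=[(160,200),(160,-200),(-160,-200),(-160,200)]
obs=[(t,f(p),b+(18,)) for p,b in zip([(32,52),(663,32),(693,548),(45,572)],B)]
obs+=[(s,g(p),b+(18,)) for p,b in zip([(692,185),(432,630),(12,404),(322,20)],B)]
obs+=[(t,f((275,160)),(80,50,44)),(s,g((505,256)),(80,50,44))]
def R(a): return np.array([[np.cos(a),-np.sin(a)],[np.sin(a),np.cos(a)]])
def b2w(x,b): return np.r_[R(x[2])@np.array(b[:2])/1e3+x[:2],b[2]/1e3]
def res(x): return np.concatenate([w2px(im,b2w(x,b))-np.array(u) for im,u,b in obs])
r=least_squares(res,[.5,-.05,0]);x=r.x
print("board",x,"rms px",np.sqrt(np.mean(r.fun**2)));print(r.fun.reshape(-1,2).round(1))
def w2b(w): return (R(x[2]).T@(w[:2]-x[:2])*1e3)
for nm,im,F,P in(("top",t,f,[(318,142),(472,213),(382,404),(223,328)]),("scene",s,g,[(512,305),(380,381),(275,240),(402,176)])):
    c=np.array([w2b(px2w(im,*F(p),.033)) for p in P]);print(nm,c.round(1).tolist(),"mean",c.mean(0))
for nm,p,z in(("pivot",(517,158),.045),("knob",(658,173),.077),("spare",(66,275),.063)):print(nm,w2b(px2w(t,*f(p),z)))
for nm,p,z in(("pivot",(398,422),.045),("knob",(306,488),.077)):print(nm,w2b(px2w(s,*g(p),z)))
E
python3 est.py
```

```text
board [ 0.52449336 -0.05967445  0.03793708] rms px 0.8481931339419564
[[ 0.2  0.5]
 [ 0.8  0.1]
 [ 0.8 -1.4]
 [-0.3 -1.6]
 [ 1.  -1.7]
 [-0.  -0. ]
 [-1.1 -0.9]
 [-0.9 -1. ]
 [ 0.   0.2]
 [ 0.3  0.7]]
top [[93.8, 23.0], [45.4, -70.5], [-71.8, -10.1], [-21.3, 85.6]] mean [11.51029748  7.0301565 ]
scene [[98.1, 25.2], [50.3, -71.5], [-69.5, -9.2], [-20.6, 84.3]] mean [14.58333526  7.19273912]
pivot [ 76.44361435 -98.90306858]
knob [  56.81811161 -180.76806374]
spare [  9.47838076 179.04697286]
pivot [ 78.80425052 -98.46396932]
knob [  61.59982926 -181.73343402]
```

```bash
cat >> h.py <<'E'
from scipy.spatial.transform import Rotation as Ro
def st():
    o=monitor.get_obs();R=Ro.from_rotvec(o["tool_rot"]).as_matrix()
    yaw=np.arctan2(R[1,2],R[0,2])
    print("t %.2f"%o["t"],"tcp",o["tool_pos"].round(4),"z-axis",R[:,2].round(3),"x-axis",R[:,0].round(3),"y",R[:,1].round(3),"F",o["contact_force"].round(1),"op",round(o["opening"],4))
    return o,R
def tt(dw):  # world delta m -> tool cm
    o,R=st(); return (R.T@np.array(dw)*100).round(2)
E
python3 - <<'E'
from h import *
o,R=st()
print(tt([0,0,.05]),tt([.14,-.61,0]))
im=viewer.get_image("wrist");T=im["cam_to_world"]
print(im["camera_matrix"]);print("cam in tool",R.T@(T[:3,3]-o["tool_pos"]),"axis in tool",R.T@T[:3,:3])
crop(im,0,0,512,384,1,"w0.png")
E
```

```text
t 0.10 tcp [0.2776 0.5593 0.207 ] z-axis [ 0.445  0.896 -0.002] x-axis [ 0.896 -0.445 -0.   ] y [-0.001 -0.002 -1.   ] F [-0.1  1.3 -0.7] op 0.0854
t 0.10 tcp [0.2776 0.5593 0.207 ] z-axis [ 0.445  0.896 -0.002] x-axis [ 0.896 -0.445 -0.   ] y [-0.001 -0.002 -1.   ] F [-0.1  1.3 -0.7] op 0.0854
t 0.10 tcp [0.2776 0.5593 0.207 ] z-axis [ 0.445  0.896 -0.002] x-axis [ 0.896 -0.445 -0.   ] y [-0.001 -0.002 -1.   ] F [-0.1  1.3 -0.7] op 0.0854
[-0.   -5.   -0.01] [ 39.67   0.08 -48.41]
[[332.11759815   0.         255.26983978]
 [  0.         332.11759815 190.31243169]
 [  0.           0.           1.        ]]
cam in tool [-0.07228598 -0.16497192 -0.00132959] axis in tool [[-3.30619801e-04  9.58990672e-01  2.83437438e-01]
 [ 4.31630928e-05 -2.83437440e-01  9.58990728e-01]
 [ 9.99999944e-01  3.29295360e-04  5.23170266e-05]]
```

View pics/w0.png

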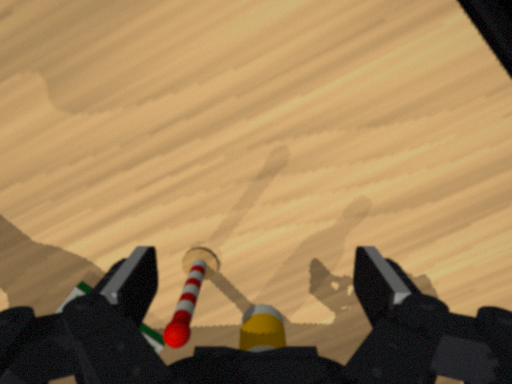

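The wrist view shows the column (190,300) and glue bottle (263,330) under the open gripper, so I rise first, then traverse to over the board.

{"op": "servo_tool", "data": {
  "commands": [0,0,0,0,-4,0,0,0,0,0,0,-3,0,0,0,0,0,3.05,0,-3.72,0,0,0,0,3.05,0,-3.72,0,0,0,0,3.05,0,-3.72,0,0,0,0,3.05,0,-3.72,0,0,0,0,3.05,0,-3.72,0,0,0,0,3.05,0,-3.72,0,0,0,0,3.05,0,-3.72,0,0,0,0,3.05,0,-3.72,0,0,0,0,3.05,0,-3.72,0,0,0,0,3.05,0,-3.72,0,0,0,0,3.05,0,-3.72,0,0,0,0,3.05,0,-3.72,0,0,0,0,3.05,0,-3.72,0,0,0,0,0,0,0,0]
}}

```text
t: 1.75
tool_pos: [0.4202, -0.0732, 0.2768]
tool_rot: [-1.551, 0.357, -0.359]
contact_force: [0.8, 0.7, -0.8]
opening: 0.0001
```

Run:
```python
from h import *
st()
im=viewer.get_image("wrist");np.savez("w1.npz",**im)
cv2.imwrite("pics/w1.png",cv2.resize(im["frame"][:,:,::-1],(800,600),interpolation=cv2.INTER_CUBIC))
```

```text
t 1.75 tcp [ 0.4202 -0.0732  0.2768] z-axis [ 0.44   0.898 -0.009] x-axis [ 0.898 -0.44   0.003] y [-0.001 -0.009 -1.   ] F [ 0.8  0.7 -0.8] op 0.0001
```

View pics/w1.png

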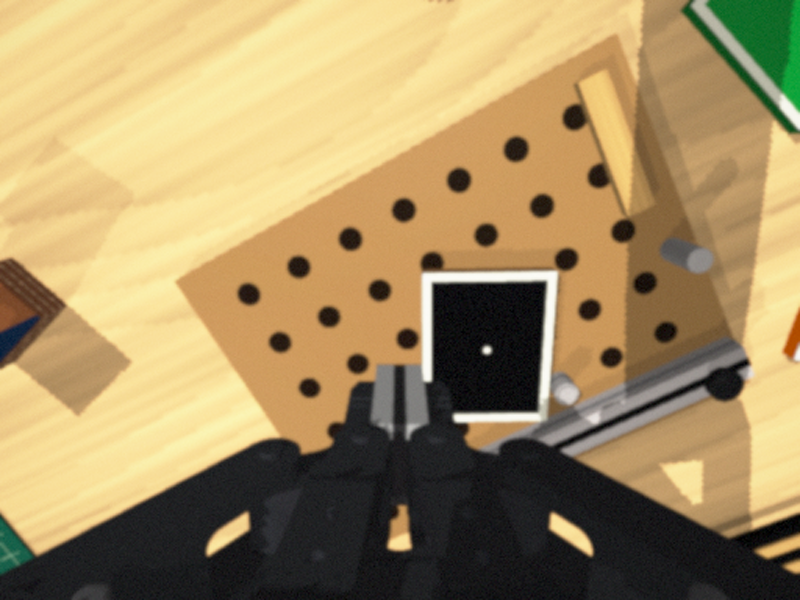

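In the wrist view the panel's near edge runs (422,272)-(557,272), with the push corner at (422,272); far left corner (545,421), dog top at (568,393).

```bash
cat > m1.py <<'E'
from h import *
x=np.array([0.52449336,-0.05967445,0.03793708])
def w2b(w):
    c,s=np.cos(x[2]),np.sin(x[2]);return np.array([[c,s],[-s,c]])@(w[:2]-x[:2])*1e3
def b2w(b):
    c,s=np.cos(x[2]),np.sin(x[2]);return np.array([[c,-s],[s,c]])@np.array(b)/1e3+x[:2]
E
python3 - <<'E'
from m1 import *
im=load("w1.npz");k=1.5625
f=lambda p:((p[0]+.5)/k-.5,(p[1]+.5)/k-.5)
for n,p,z in(("push",(422,272),.033),("nearleft",(558,271),.033),("dogc",(545,422),.033),("dogtop",(571,396),.044),("boardNR",(177,282),.018),("boardNL",(616,35),.018)):
    w=px2w(im,*f(p),z);print(n,w.round(4),w2b(w).round(1))
E
```

```text
push [ 0.4517 -0.0719  0.033 ] [-73.3  -9.4]
nearleft [0.499  0.0271 0.033 ] [-22.2  87.7]
dogc [ 0.6222 -0.0327  0.033 ] [98.7 23.3]
dogtop [ 0.6015 -0.0041  0.044 ] [79.1 52.6]
boardNR [ 0.3721 -0.2634  0.018 ] [-160.  -197.8]
boardNL [0.3554 0.1326 0.018 ] [-161.7  198.5]
```

{"op": "servo_tool", "data": {
  "commands": [0.009,0,0,0.55,0,2.7,0,0,0,0,0,4.5,0,0,0,0,0,0,4.5,0,0,0,0,0,0,4.5,0,0,0,0,0,0,4.5,0,0,0,0,0,0,4,0,0,0,0,0,0,0,0,0]
}}

```text
t: 2.5
tool_pos: [0.4391, -0.0413, 0.0525]
tool_rot: [-1.539, 0.342, -0.356]
contact_force: [-0.7, 0.5, 0.1]
opening: -0.0
```

Run:
```python
from m1 import *
o,R=st();print(w2b(o["tool_pos"]))
im=viewer.get_image("wrist");np.savez("w2.npz",**im)
cv2.imwrite("pics/w2.png",cv2.resize(im["frame"][:,:,::-1],(800,600),interpolation=cv2.INTER_CUBIC))
```

```text
t 2.50 tcp [ 0.4391 -0.0413  0.0525] z-axis [0.431 0.902 0.006] x-axis [ 0.902 -0.431  0.008] y [ 0.01   0.002 -1.   ] F [-0.7  0.5  0.1] op -0.0
[-84.63413701  21.57366817]
```

View pics/w2.png

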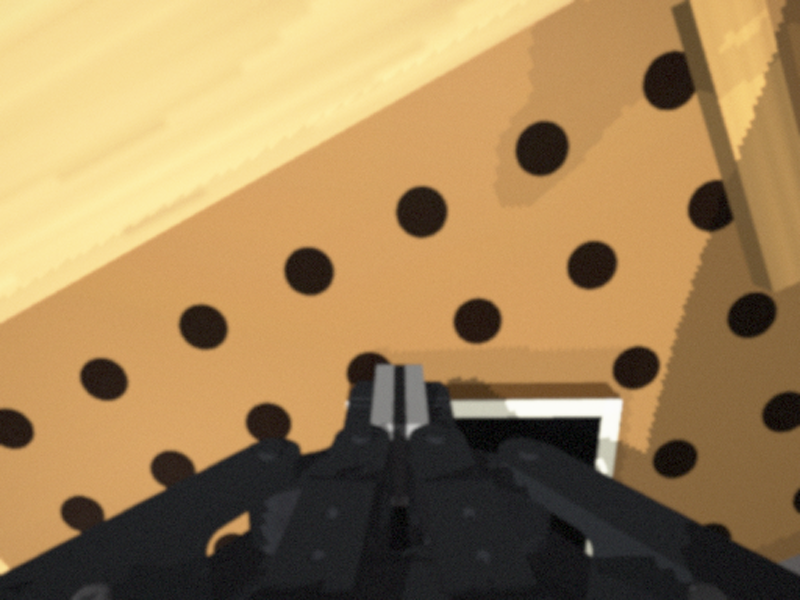

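{"op": "servo_tool", "data": {
  "commands": [-0.006,0,0.008,0,1.5,-1.0,0,0,0,0,0,1.2,0,0,0,0,0,0,0,0,0]
}}

```text
t: 2.85
tool_pos: [0.442, -0.052, 0.0333]
tool_rot: [-1.544, 0.335, -0.36]
contact_force: [0.1, -0.0, 0.7]
opening: -0.0001
```

Run:
```python
from m1 import *
o,R=st();print(w2b(o["tool_pos"]))
d=o["tool_pos"][:2]-[.4525,-.072];print("normal",d@[.902,-.431],"along",d@[.431,.902])
```

```text
t 2.85 tcp [ 0.442  -0.052   0.0333] z-axis [0.429 0.903 0.002] x-axis [ 0.903 -0.429  0.015] y [ 0.015 -0.005 -1.   ] F [ 0.1 -0.   0.7] op -0.0001
[-82.10568514  10.81849281]
normal -0.01806769077834226 along 0.013550185144819636
```

{"op": "servo_tool", "data": {
  "commands": [0,0,0.008,-0.2,0.5,0,0,0,0,0,-0.1,0.4,0,0,0,0,0,0,0,0,0]
}}

```text
t: 3.15
tool_pos: [0.4417, -0.0515, 0.0265]
tool_rot: [-1.542, 0.338, -0.358]
contact_force: [-0.9, 0.8, -0.3]
opening: -0.0
```

```bash
cat > p.py <<'E'
from m1 import *
o,R=st();print("board",w2b(o["tool_pos"]),"yaw",np.arctan2(R[1,0],R[0,0])-x[2])
d=o["tool_pos"][:2]-[.4525,-.072];print("normal",d@[.902,-.431],"along",d@[.431,.902])
E
python3 p.py
```

```text
t 3.15 tcp [ 0.4417 -0.0515  0.0265] z-axis [0.429 0.903 0.003] x-axis [ 0.903 -0.429  0.012] y [ 0.012 -0.002 -1.   ] F [-0.9  0.8 -0.3] op -0.0
board [-82.3913192   11.27021968] yaw -0.48166000561374495
normal -0.01853048631273948 along 0.013817173707439557
```

{"op": "servo_tool", "data": {
  "commands": [0,0,0.01,0.3,0.2,0,0,0,0,0,0.3,0.2,0,0,0,0,0,0.3,0,0,0,0,0,0,0.2,0,0,0,0,0,0,0,0,0,0]
}}

```text
t: 3.65
tool_pos: [0.4537, -0.0571, 0.0232]
tool_rot: [-1.54, 0.345, -0.351]
contact_force: [-0.5, -0.1, 1.0]
opening: 0.0
```

```bash
python3 p.py
```

```text
t 3.65 tcp [ 0.4537 -0.0571  0.0232] z-axis [0.429 0.903 0.003] x-axis [ 0.903 -0.429  0.003] y [ 0.004  0.002 -1.   ] F [-0.5 -0.1  1. ] op 0.0
board [-70.65841994   5.2873057 ] yaw -0.48179010969178454
normal -0.0053653609611889665 along 0.013976906434310911
```

```bash
cat > shot.py <<'E'
import sys
from m1 import *
n=sys.argv[1]
w=viewer.get_image("wrist");t=viewer.get_image("top");s=viewer.get_image("scene")
np.savez(f"t{n}.npz",**t);np.savez(f"s{n}.npz",**s);np.savez(f"w{n}.npz",**w)
a=cv2.resize(w["frame"][:,:,::-1],(400,300))
b=cv2.resize(t["frame"][142:242,208:328,::-1],(480,400),interpolation=cv2.INTER_CUBIC)
c=cv2.resize(s["frame"][150:270,210:330,::-1],(600,600),interpolation=cv2.INTER_CUBIC)
cv2.imwrite(f"pics/s{n}.png",c)
cv2.imwrite(f"pics/t{n}.png",b)
cv2.imwrite(f"pics/w{n}.png",cv2.resize(w["frame"][:,:,::-1],(800,600)))
E
python3 shot.py 3
```

```text
(no output)
```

View pics/s3.png

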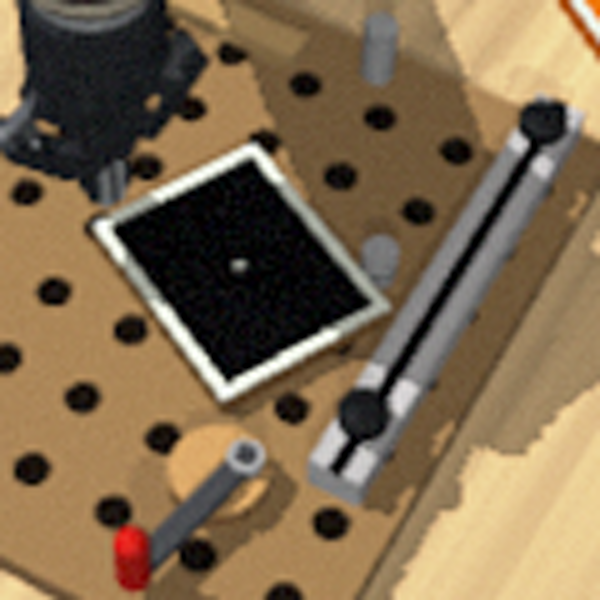

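View pics/t3.png

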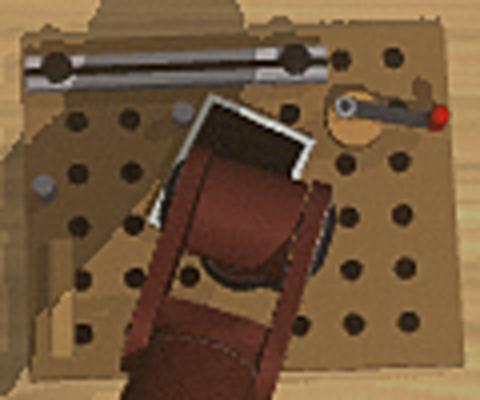

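```bash
cat > pan.py <<'E'
from m1 import *
import sys
def panel(im,z=.033,seed=None):
    B=np.float32([[-100,-130],[150,-130],[150,120],[-100,120]])
    P=np.float32([w2px(im,np.r_[b2w(b),z]) for b in B]); D=(B-[-100,-130])*2
    H=cv2.getPerspectiveTransform(P,D.astype(np.float32));W=cv2.warpPerspective(im["frame"],H,(500,500),flags=cv2.INTER_CUBIC)
    v=cv2.GaussianBlur(W.max(2),(0,0),2)
    m=(v<75).astype(np.uint8);n,l,st,c=cv2.connectedComponentsWithStats(m)
    i=1+np.argmax(st[1:,4]);k=cv2.findContours((l==i).astype(np.uint8),cv2.RETR_EXTERNAL,cv2.CHAIN_APPROX_NONE)[0][0]
    (cx,cy),(w,h),a=cv2.minAreaRect(cv2.convexHull(k))
    cen=np.array([cx,cy])/2+[-100,-130]
    a=np.deg2rad(a);
    if w<h: a+=np.pi/2; w,h=h,w
    a=(a+np.pi/2)%np.pi-np.pi/2
    ux=np.array([np.cos(a),np.sin(a)]);uy=np.array([-ux[1],ux[0]])
    C={n:(cen+sx*67.5*ux+sy*54.5*uy).round(1) for n,sx,sy in(("dogc",1,1),("far",1,-1),("push",-1,-1))}
    print("cen",cen.round(1),"size",w/2,h/2,"ang",round(a,4),C);return cen,a,W
if __name__=="__main__":
    im=viewer.get_image("scene") if len(sys.argv)<2 else load(sys.argv[1])
    c,a,W=panel(im);cv2.imwrite("pics/pan.png",W[::-1,:,::-1])
E
for f in scene0 s3 top0; do python3 pan.py $f.npz;done
```

```text
cen [14.   7.6] size 117.85762786865234 92.32646942138672 ang -0.4784 {'dogc': array([99. , 24.9]), 'far': array([ 48.8, -71.9]), 'push': array([-71. ,  -9.7])}
cen [13.8  7.8] size 119.4381103515625 93.36807250976562 ang -0.4771 {'dogc': array([98.8, 25.2]), 'far': array([ 48.7, -71.6]), 'push': array([-71.2,  -9.6])}
cen [11.9  7.7] size 120.30313110351562 94.60908508300781 ang -0.4762 {'dogc': array([96.9, 25.2]), 'far': array([ 46.9, -71.7]), 'push': array([-73.1,  -9.8])}
```

{"op": "servo_tool", "data": {
  "commands": [0,0,0,0.2,0,0,0,0,0,0,0.2,0,0,0,0,-0.02,0,0.2,0,-0.1,0,0,-0.02,0,0.2,0,-0.1,0,0,-0.02,0,0.2,0,-0.1,0,0,0,0,0,0,0,0]
}}

```text
t: 4.4
tool_pos: [0.4618, -0.0643, 0.0232]
tool_rot: [-1.548, 0.293, -0.3]
contact_force: [-0.4, 0.8, -0.3]
opening: -0.0004
```

```bash
python3 p.py; python3 pan.py
```

```text
t 4.40 tcp [ 0.4618 -0.0643  0.0232] z-axis [0.369 0.929 0.003] x-axis [ 0.929 -0.369  0.003] y [ 0.004  0.002 -1.   ] F [-0.4  0.8 -0.3] op -0.0004
board [-62.87117861  -2.26774297] yaw -0.4160665780736713
normal 0.0050387280922219585 along 0.010910953598908936
cen [13.1  8.1] size 120.94166564941406 93.85783386230469 ang -0.4778 {'dogc': array([98.1, 25.5]), 'far': array([ 48. , -71.3]), 'push': array([-71.9,  -9.2])}
```

```bash
python3 shot.py 4
```

```text
(no output)
```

View pics/s4.png

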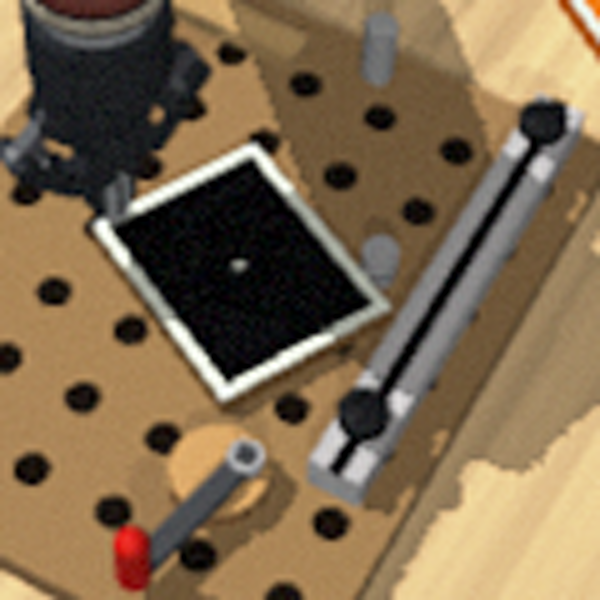

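View pics/w4.png

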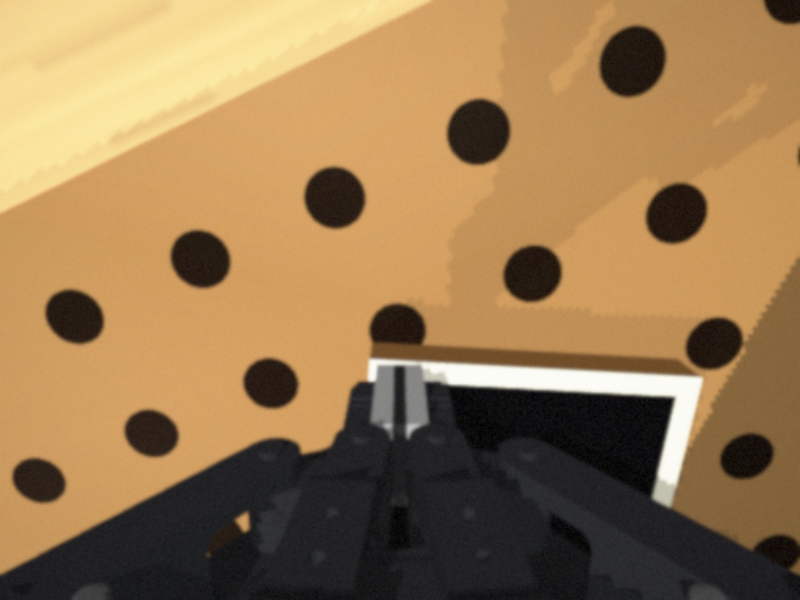

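Run:
```python
from m1 import *
w=load("w4.npz");s=load("s4.npz")
o,R=st();p=o["tool_pos"]
for im,n in((w,"w"),(s,"s")):
    u=w2px(im,p);print(n,u, u*1.5625 if n=="w" else (u-[210,150])*5)
    T=im["cam_to_world"]
    def z(u,v):
        K=im["camera_matrix"];d=im["depth"][v,u];return (T@np.r_[np.linalg.inv(K)@[u,v,1]*d,1])[:3].round(4)
    if n=="w":
        for v in range(222,262,4): print(v,z(249,v),z(262,v), z(300,v))
    else:
        for v in range(178,200,2): print(v,[z(u,v).tolist() for u in(231,234)])
```

```text
t 4.60 tcp [ 0.4614 -0.064   0.0231] z-axis [0.37  0.929 0.003] x-axis [ 0.929 -0.37   0.003] y [ 0.004  0.002 -1.   ] F [ 0.5  0.3 -0.7] op 0.0001
w [257.85883785 231.92783446] [402.90443414 362.38724134]
222 [ 0.455  -0.0666  0.0214] [ 0.4583 -0.0603  0.0196] [ 0.4669 -0.0411  0.0174]
226 [ 0.455  -0.0665  0.0269] [ 0.458  -0.0604  0.0258] [ 0.4666 -0.0418  0.0232]
230 [ 0.455  -0.0664  0.0323] [ 0.4579 -0.0605  0.031 ] [ 0.4667 -0.0425  0.0276]
234 [ 0.4497 -0.064   0.0501] [ 0.4515 -0.0584  0.0509] [ 0.4659 -0.0431  0.0339]
238 [ 0.4496 -0.0639  0.0546] [ 0.4515 -0.0585  0.0551] [ 0.4685 -0.0439  0.0327]
242 [ 0.4495 -0.0638  0.059 ] [ 0.4518 -0.0587  0.0584] [ 0.4701 -0.0446  0.0337]
246 [ 0.4496 -0.0637  0.0627] [ 0.4512 -0.0586  0.0635] [ 0.4733 -0.0454  0.0318]
250 [ 0.4497 -0.0637  0.0661] [ 0.4514 -0.0588  0.0665] [ 0.4749 -0.0461  0.0328]
254 [ 0.4493 -0.0635  0.0703] [ 0.4514 -0.0589  0.07  ] [ 0.4774 -0.0469  0.032 ]
258 [ 0.3932 -0.039   0.1879] [ 0.4515 -0.059   0.073 ] [ 0.4791 -0.0476  0.0329]
s [231.80640546 195.79796217] [109.0320273  228.98981086]
178 [[0.4736, -0.0793, 0.1295], [0.4711, -0.0627, 0.1097]]
180 [[0.4743, -0.0808, 0.1232], [0.4713, -0.0634, 0.1019]]
182 [[0.4737, -0.0805, 0.1139], [0.4726, -0.0657, 0.0967]]
184 [[0.4697, -0.0756, 0.0969], [0.4717, -0.0648, 0.0862]]
186 [[0.4713, -0.0783, 0.0922], [0.474, -0.0686, 0.0831]]
188 [[0.4665, -0.0724, 0.073], [0.4742, -0.0693, 0.075]]
190 [[0.4661, -0.0724, 0.0636], [0.4731, -0.0682, 0.0639]]
192 [[0.4662, -0.0732, 0.0554], [0.4737, -0.0696, 0.0567]]
194 [[0.4614, -0.0672, 0.0354], [0.4684, -0.0627, 0.0353]]
196 [[0.4635, -0.0706, 0.0314], [0.4708, -0.0665, 0.032]]
198 [[0.4668, -0.0757, 0.0303], [0.4744, -0.072, 0.0317]]
```

The picture shows the shut fingertips at about z≈0.035 (above the panel's edge) although the TCP reads 0.023, and the panel has not moved. I back off clear of the panel and feel for the board gently.

{"op": "servo_tool", "data": {
  "commands": [0,0,0,-1,0,0.3,0,0,0,0,-1,0,0.3,0,0,0,0,-0.3,0,0,0,0,0,0,0,0.3,0,0,0,0,0,0,0,0,0]
}}

```text
t: 5.1
tool_pos: [0.4397, -0.048, 0.0194]
tool_rot: [-1.548, 0.294, -0.299]
contact_force: [-0.5, -0.4, 0.1]
opening: -0.0001
```

```bash
python3 p.py; python3 shot.py 5;python3 - <<'E'
from m1 import *
w=load("w5.npz");im=w
o,R=st();p=o["tool_pos"];print(w2px(w,p))
T=im["cam_to_world"];K=im["camera_matrix"]
for v in range(216,250,2):
    print(v,[ (T@np.r_[np.linalg.inv(K)@[u,v,1]*im["depth"][v,u],1])[:3].round(4).tolist() for u in (247,264)])
E
```

```text
t 5.10 tcp [ 0.4397 -0.048   0.0194] z-axis [0.369 0.929 0.003] x-axis [ 0.929 -0.369  0.002] y [ 0.003  0.002 -1.   ] F [-0.5 -0.4  0.1] op -0.0001
board [-84.33912432  14.86240931] yaw -0.4160084808735164
normal -0.021924313975017935 along 0.01609073960681842
t 5.25 tcp [ 0.4404 -0.0484  0.02  ] z-axis [0.369 0.929 0.003] x-axis [ 0.929 -0.369  0.003] y [ 0.004  0.002 -1.   ] F [-0.8  0.8  0.3] op 0.0002
[257.56000803 234.24776668]
216 [[0.4296, -0.0502, 0.017], [0.4328, -0.0417, 0.0176]]
218 [[0.4306, -0.0506, 0.0174], [0.4343, -0.0422, 0.0164]]
220 [[0.4321, -0.0512, 0.0161], [0.4349, -0.0425, 0.0176]]
222 [[0.4331, -0.0516, 0.0162], [0.4364, -0.043, 0.0167]]
224 [[0.4339, -0.0519, 0.0171], [0.4372, -0.0433, 0.0173]]
226 [[0.435, -0.0524, 0.0169], [0.4384, -0.0438, 0.0171]]
228 [[0.4361, -0.0528, 0.017], [0.4398, -0.0443, 0.0163]]
230 [[0.4374, -0.0534, 0.0164], [0.4403, -0.0446, 0.0178]]
232 [[0.4384, -0.0538, 0.0166], [0.4415, -0.045, 0.0176]]
234 [[0.4269, -0.0484, 0.0477], [0.4297, -0.0414, 0.0476]]
236 [[0.4273, -0.0485, 0.0489], [0.4296, -0.0414, 0.0499]]
238 [[0.4275, -0.0486, 0.0506], [0.4299, -0.0416, 0.0513]]
240 [[0.4269, -0.0483, 0.0539], [0.4301, -0.0417, 0.0529]]
242 [[0.4274, -0.0484, 0.055], [0.4301, -0.0417, 0.0548]]
244 [[0.4276, -0.0485, 0.0565], [0.4297, -0.0417, 0.0576]]
246 [[0.4279, -0.0486, 0.0577], [0.4298, -0.0417, 0.0592]]
248 [[0.4272, -0.0483, 0.061], [0.4298, -0.0418, 0.0609]]
```

View pics/s5.png

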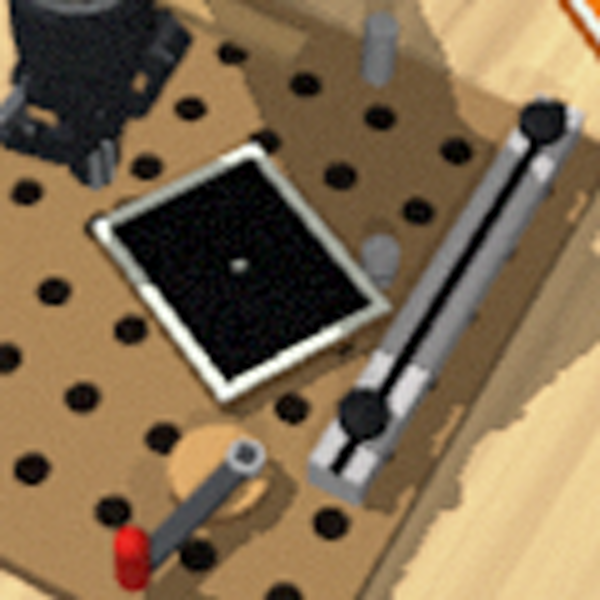

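Run:
```python
from m1 import *
s=load("s5.npz");im=s
for z in(.02,.03,.04,.05,.07): print(z,(w2px(s,[.4404,-.0484,z])-[210,150])*5)
T=im["cam_to_world"];K=im["camera_matrix"]
for v in range(172,196,1):
    print(v,[ (T@np.r_[np.linalg.inv(K)@[u,v,1]*im["depth"][v,u],1])[:3].round(4).tolist() for u in (229,230,231)])
crop(s,210,150,60,50,12,"s5c.png")
w=load("w5.npz");crop(w,200,190,120,90,6,"w5c.png")
```

```text
0.02 [ 93.75090339 197.17626898]
0.03 [ 93.03602739 186.70987465]
0.04 [ 92.31167769 176.10477739]
0.05 [ 91.57766472 165.35820165]
0.07 [ 90.07986505 143.42913711]
172 [[0.4545, -0.0608, 0.122], [0.4436, -0.0417, 0.0946], [0.4517, -0.0481, 0.1068]]
173 [[0.455, -0.0617, 0.119], [0.4434, -0.0417, 0.0901], [0.4513, -0.0479, 0.1019]]
174 [[0.4538, -0.0604, 0.1126], [0.4544, -0.0568, 0.1092], [0.4523, -0.0495, 0.1]]
175 [[0.4549, -0.0621, 0.1109], [0.4472, -0.0474, 0.09], [0.452, -0.0493, 0.0951]]
176 [[0.4514, -0.0577, 0.0995], [0.4488, -0.0498, 0.0892], [0.4516, -0.049, 0.0902]]
177 [[0.4494, -0.0554, 0.0913], [0.448, -0.049, 0.0833], [0.4535, -0.0519, 0.0903]]
178 [[0.4509, -0.0577, 0.0903], [0.4487, -0.0503, 0.0808], [0.4504, -0.048, 0.0795]]
179 [[0.4509, -0.0579, 0.0862], [0.4509, -0.0534, 0.0813], [0.4517, -0.05, 0.0781]]
180 [[0.449, -0.0557, 0.078], [0.4504, -0.0531, 0.0761], [0.4518, -0.0504, 0.0742]]
181 [[0.4495, -0.0567, 0.075], [0.4501, -0.053, 0.0713], [0.4516, -0.0504, 0.0696]]
182 [[0.4501, -0.0577, 0.072], [0.4508, -0.0542, 0.0687], [0.453, -0.0525, 0.0683]]
183 [[0.44
[... 398 characters left out ...]
 -0.0353, 0.0159]]
188 [[0.4359, -0.0408, 0.015], [0.4405, -0.0422, 0.0199], [0.4423, -0.0398, 0.0185]]
189 [[0.4392, -0.0454, 0.0178], [0.4422, -0.0447, 0.0192], [0.4439, -0.0423, 0.0176]]
190 [[0.4411, -0.0483, 0.0177], [0.4449, -0.0487, 0.0209], [0.4464, -0.046, 0.0189]]
191 [[0.4439, -0.0524, 0.0196], [0.4443, -0.0482, 0.015], [0.4482, -0.0487, 0.0185]]
192 [[0.4455, -0.0548, 0.0188], [0.4467, -0.0516, 0.0159], [0.4502, -0.0516, 0.0186]]
193 [[0.4467, -0.0567, 0.017], [0.4493, -0.0554, 0.0175], [0.4591, -0.0638, 0.0345]]
194 [[0.4548, -0.0677, 0.0312], [0.8798, -0.6291, 1.0063], [0.4613, -0.067, 0.0351]]
195 [[0.4576, -0.0717, 0.0332], [0.4608, -0.0713, 0.035], [0.4637, -0.0707, 0.0365]]
```

View pics/s5c.png

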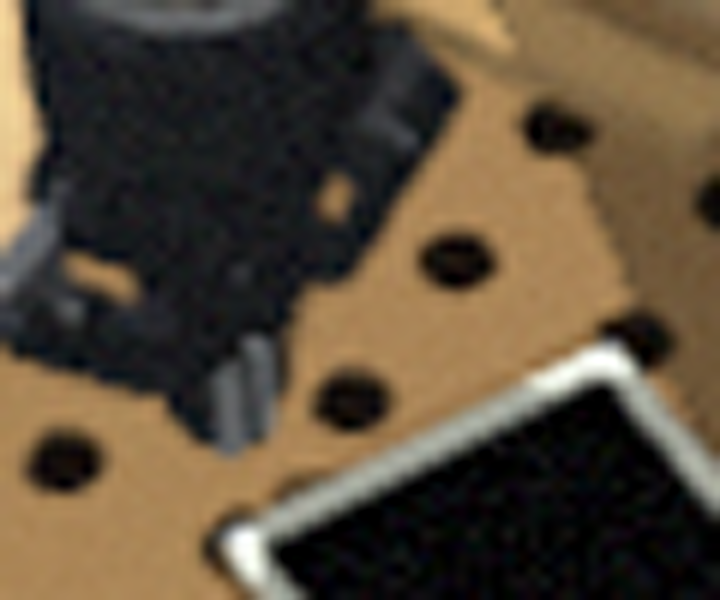

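View pics/w5c.png

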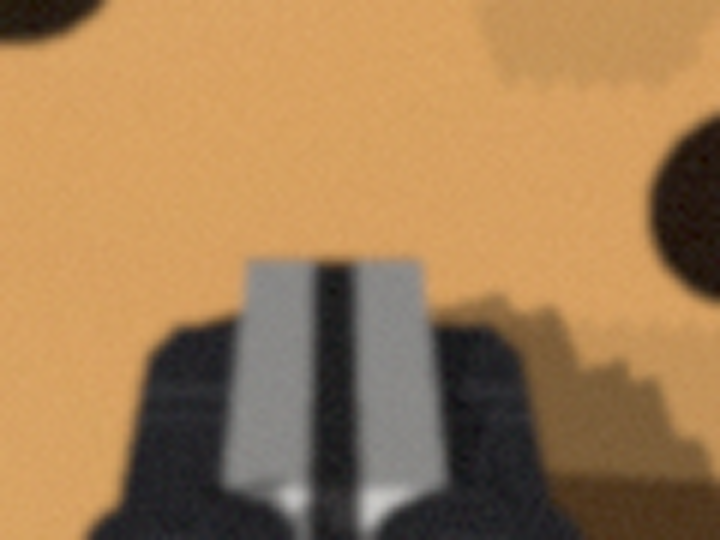

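Both depth maps agree that the visible fingertips end about 25 mm above the reported TCP. I descend in small steps, watching the force.

{"op": "servo_tool", "data": {
  "commands": [0,0,0,0,0.3,0,0,0,0,0,0,0.3,0,0,0,0,0,0,0.3,0,0,0,0,0,0,0,0,0]
}}

```text
t: 5.65
tool_pos: [0.441, -0.0488, 0.0104]
tool_rot: [-1.548, 0.294, -0.3]
contact_force: [-0.5, 0.4, -0.6]
opening: 0.0001
```

```bash
python3 p.py; python3 shot.py 6;python3 - <<'E'
from m1 import *
im=load("w6.npz")
T=im["cam_to_world"];K=im["camera_matrix"]
for v in range(228,244,2):
    print(v,[ (T@np.r_[np.linalg.inv(K)@[u,v,1]*im["depth"][v,u],1])[:3].round(4).tolist() for u in (247,264)])
im=load("s6.npz")
T=im["cam_to_world"];K=im["camera_matrix"]
for v in range(184,194,1):
    print(v,[ (T@np.r_[np.linalg.inv(K)@[u,v,1]*im["depth"][v,u],1])[:3].round(4).tolist() for u in (229,230,231)])
E
```

```text
t 5.65 tcp [ 0.441  -0.0488  0.0104] z-axis [0.37  0.929 0.003] x-axis [ 0.929 -0.37   0.004] y [ 0.005  0.002 -1.   ] F [-0.5  0.4 -0.6] op 0.0001
board [-83.02556966  14.05774651] yaw -0.41682352570777487
normal -0.020387724323010812 along 0.01598928255923831
228 [[0.4338, -0.0519, 0.0171], [0.4368, -0.0437, 0.0178]]
230 [[0.4348, -0.0523, 0.0172], [0.4378, -0.0441, 0.0177]]
232 [[0.4363, -0.0529, 0.0161], [0.4391, -0.0446, 0.0172]]
234 [[0.4284, -0.0493, 0.0379], [0.4316, -0.0423, 0.037]]
236 [[0.4286, -0.0493, 0.0397], [0.4312, -0.0422, 0.04]]
238 [[0.4285, -0.0492, 0.042], [0.431, -0.0422, 0.0427]]
240 [[0.4287, -0.0493, 0.0436], [0.3725, -0.0235, 0.175]]
242 [[0.4286, -0.0492, 0.0459], [0.4313, -0.0424, 0.0459]]
184 [[0.4519, -0.0608, 0.0677], [0.4513, -0.0554, 0.0612], [0.4536, -0.0539, 0.0612]]
185 [[0.4494, -0.0578, 0.058], [0.4513, -0.0558, 0.0571], [0.4529, -0.0533, 0.0554]]
186 [[0.4501, -0.0591, 0.0553], [0.449, -0.0529, 0.0476], [0.4508, -0.0507, 0.0464]]
187 [[0.4485, -0.0572, 0.0474], [0.4524, -0.0577, 0.0508], [0.4524, -0.0531, 0.0455]]
188 [[0.448, -0.0569, 0.0421], [0.4503, -0.0553, 0.0419], [0.4533, -0.0546, 0.0432]]
189 [[0.4474, -0.0563, 0.0363], [0.4512, -0.0567, 0.0394], [0.4436, -0.0419, 0.0169]]
190 [[0.4413, -0.0487, 0.0183], [0.4428, -0.0459, 0.0162], [0.4444, -0.0433, 0.0143]]
191 [[0.4424, -0.0504, 0.0162], [0.4449, -0.0489, 0.0164], [0.4484, -0.0488, 0.0188]]
192 [[0.4455, -0.0548, 0.0188], [0.4483, -0.0539, 0.0197], [0.449, -0.05, 0.0157]]
193 [[0.4469, -0.057, 0.0175], [0.4499, -0.0563, 0.0189], [0.4592, -0.064, 0.0347]]
```

TCP is below the board's top with zero force, so the 25 mm offset is real. Down 12 mm more.

{"op": "servo_tool", "data": {
  "commands": [0,0,0,0,0.3,0,0,0,0,0,0,0.3,0,0,0,0,0,0,0.3,0,0,0,0,0,0,0.2,0,0,0,0,0,0,0,0,0]
}}

```text
t: 6.3
tool_pos: [0.4416, -0.0489, -0.0009]
tool_rot: [-1.548, 0.293, -0.301]
contact_force: [-0.5, 0.7, -0.4]
opening: 0.0
```

```bash
python3 p.py; python3 shot.py 7;python3 - <<'E'
from m1 import *
im=load("w7.npz")
T=im["cam_to_world"];K=im["camera_matrix"]
for v in range(230,242,1):
    print(v,[ (T@np.r_[np.linalg.inv(K)@[u,v,1]*im["depth"][v,u],1])[:3].round(4).tolist() for u in (247,264)])
E
```

```text
t 6.30 tcp [ 0.4416 -0.0489 -0.0009] z-axis [0.37  0.929 0.003] x-axis [ 0.929 -0.37   0.005] y [ 0.006  0.001 -1.   ] F [-0.5  0.7 -0.4] op 0.0
board [-82.45170448  13.93409579] yaw -0.4167283611969983
normal -0.019822365995248947 along 0.01614664162659774
230 [[0.431, -0.0504, 0.0171], [0.4341, -0.0429, 0.0169]]
231 [[0.4312, -0.0504, 0.0178], [0.4344, -0.043, 0.0174]]
232 [[0.432, -0.0508, 0.017], [0.435, -0.0432, 0.0172]]
233 [[0.4294, -0.0496, 0.0245], [0.4319, -0.0423, 0.0254]]
234 [[0.4291, -0.0494, 0.0265], [0.4321, -0.0424, 0.0261]]
235 [[0.4291, -0.0494, 0.0277], [0.4316, -0.0422, 0.0282]]
236 [[0.4293, -0.0494, 0.0282], [0.4318, -0.0423, 0.0288]]
237 [[0.4291, -0.0493, 0.0298], [0.4319, -0.0424, 0.0296]]
238 [[0.4289, -0.0492, 0.0313], [0.4319, -0.0424, 0.0307]]
239 [[0.4288, -0.0492, 0.0324], [0.4315, -0.0423, 0.0325]]
240 [[0.429, -0.0492, 0.0331], [0.432, -0.0425, 0.0324]]
241 [[0.4287, -0.049, 0.0348], [0.4317, -0.0425, 0.034]]
```

View pics/s7.png

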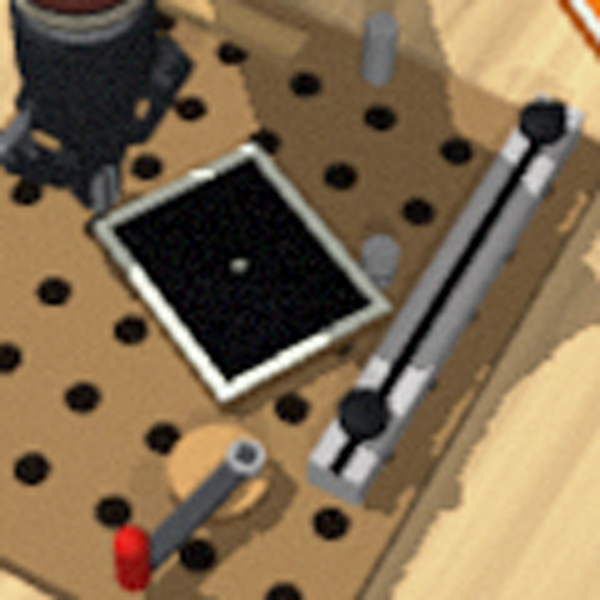

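Tips are at z≈0.0245 now, level with the panel edge and about 9 mm behind it. Approach, then push.

{"op": "servo_tool", "data": {
  "commands": [0,0.03,0,0.3,0,-0.2,0,0,0.03,0.005,0.3,0,-0.2,0,0,0,0,0.3,0,0,0,0,0,0,0.2,0,0,0,0,0,0,0.2,0,0,0,0,0,0,0.2,0,0,0]
}}

```text
t: 7.05
tool_pos: [0.4548, -0.0598, -0.0002]
tool_rot: [-1.539, 0.348, -0.348]
contact_force: [-1.5, -0.9, 0.9]
opening: 0.0001
```

```bash
python3 p.py; python3 pan.py
```

```text
t 7.05 tcp [ 4.548e-01 -5.980e-02 -2.000e-04] z-axis [0.43  0.903 0.003] x-axis [ 0.903 -0.43  -0.001] y [ 0.001  0.003 -1.   ] F [-1.5 -0.9  0.9] op 0.0001
board [-69.67775922   2.49055005] yaw -0.48230763775435675
normal -0.0031972579914116214 along 0.011957676485486771
cen [20.3  6.6] size 119.80863952636719 93.56890106201172 ang -0.4398 {'dogc': array([104.6,  27.2]), 'far': array([ 58.2, -71.5]), 'push': array([-64., -14.])}
```

{"op": "servo_tool", "data": {
  "commands": [0,-0.03,0,0.25,0,-0.15,0,0,-0.03,0,0.25,0,-0.2,0,0,-0.03,0,0.25,0,-0.25,0,0,-0.03,0,0.25,0,-0.25,0,0,-0.02,0,0.2,0,-0.25,0,0,0,0,0,0,0,0]
}}

```text
t: 7.7
tool_pos: [0.4603, -0.0743, -0.0008]
tool_rot: [-1.554, 0.238, -0.229]
contact_force: [-0.4, -0.4, -0.3]
opening: 0.0
```

```bash
python3 p.py; python3 pan.py
```

```text
t 7.70 tcp [ 0.4603 -0.0743 -0.0008] z-axis [0.293 0.956 0.003] x-axis [ 0.956 -0.293 -0.006] y [-0.005  0.005 -1.   ] F [-0.4 -0.4 -0.3] op 0.0
board [-64.69803837 -12.22551739] yaw -0.33566968389607654
normal 0.008051328366343554 along 0.0012489743263426139
cen [24.8  0.1] size 119.4832534790039 93.41741180419922 ang -0.3506 {'dogc': array([106.9,  28.1]), 'far': array([ 69.4, -74.3]), 'push': array([-57.4, -27.9])}
```

{"op": "servo_tool", "data": {
  "commands": [0,-0.02,-0.005,0.2,0,-0.25,0,0,-0.022,0,0.2,0,-0.25,0,0,-0.022,0,0.2,0,-0.25,0,0,-0.022,0,0.2,0,-0.25,0,0,-0.022,0,0.2,0,-0.25,0,0,-0.022,0,0.2,0,-0.25,0,0,0,0,0,0,0,0]
}}

```text
t: 8.45
tool_pos: [0.4699, -0.0933, -0.0008]
tool_rot: [-1.564, 0.122, -0.125]
contact_force: [-0.3, -0.1, -0.2]
opening: 0.0
```

```bash
python3 p.py; python3 pan.py
```

```text
t 8.45 tcp [ 0.4699 -0.0933 -0.0008] z-axis [0.157 0.988 0.003] x-axis [ 0.988 -0.157  0.002] y [ 0.003  0.003 -1.   ] F [-0.3 -0.1 -0.2] op 0.0
board [-55.8551432  -31.48610729] yaw -0.1951479798392996
normal 0.02483159225519652 along -0.011685655204081985
cen [29.7 -5.7] size 119.62667846679688 93.25257873535156 ang -0.1894 {'dogc': array([106.3,  35.1]), 'far': array([ 85.7, -72. ]), 'push': array([-46.8, -46.6])}
```

{"op": "servo_tool", "data": {
  "commands": [0,-0.022,0,0.2,0,-0.25,0,0,-0.022,0,0.2,0,-0.25,0,0,-0.022,0,0.2,0,-0.25,0,0,-0.022,0,0.2,0,-0.25,0,0,-0.022,0,0.2,0,-0.25,0,0,0,0,0,0,0,0]
}}

```text
t: 9.1
tool_pos: [0.4793, -0.1077, -0.0008]
tool_rot: [-1.567, 0.027, -0.032]
contact_force: [0.0, -0.4, 0.9]
opening: 0.0001
```

```bash
python3 p.py; python3 pan.py
```

```text
t 9.10 tcp [ 0.4793 -0.1077 -0.0008] z-axis [0.038 0.999 0.003] x-axis [ 0.999 -0.038  0.003] y [ 0.003  0.003 -1.   ] F [ 0.  -0.4  0.9] op 0.0001
board [-46.94365743 -46.29301963] yaw -0.07549707205964745
normal 0.039602040282965864 along -0.020646874313275984
cen [ 35.2 -11. ] size 119.7129135131836 93.43943786621094 ang -0.0747 {'dogc': array([106.6,  38.3]), 'far': array([ 98.5, -70.4]), 'push': array([-36.1, -60.3])}
```

Nearly square (−0.075 rad). The last stretch in finer rows.

{"op": "servo_tool", "data": {
  "commands": [0,-0.02,0,0.18,0,-0.2,0,0,-0.02,0,0.18,0,-0.2,0,0,-0.02,0,0.15,0,-0.15,0,0,0,0,0,0,0,0]
}}

```text
t: 9.55
tool_pos: [0.4839, -0.1137, -0.0009]
tool_rot: [-1.568, -0.023, 0.021]
contact_force: [-0.3, -0.6, 0.6]
opening: -0.0002
```

```bash
python3 p.py; python3 pan.py
```

```text
t 9.55 tcp [ 0.4839 -0.1137 -0.0009] z-axis [-0.028  1.     0.003] x-axis [1.    0.028 0.001] y [ 0.001  0.003 -1.   ] F [-0.3 -0.6  0.6] op -0.0002
board [-42.57208229 -52.45593093] yaw -0.010362653766257907
normal 0.046336045048996355 along -0.02406872632914478
cen [ 37.7 -13.1] size 119.21328735351562 93.56851959228516 ang -0.0282 {'dogc': array([106.7,  39.5]), 'far': array([103.7, -69.5]), 'push': array([-31.3, -65.7])}
```

{"op": "servo_tool", "data": {
  "commands": [0,0,0,0.1,0,-0.08,0,0,0,0,0.1,0,-0.08,0,0,0,0,0.08,0,-0.05,0,0,0,0,0,0,0,0]
}}

```text
t: 10.0
tool_pos: [0.486, -0.1158, -0.001]
tool_rot: [-1.568, -0.021, 0.022]
contact_force: [-2.4, -0.9, 1.7]
opening: -0.0001
```

```bash
python3 p.py; python3 pan.py
```

```text
t 10.00 tcp [ 0.486  -0.1158 -0.001 ] z-axis [-0.027  1.     0.003] x-axis [ 1.     0.027 -0.001] y [-0.001  0.003 -1.   ] F [-2.4 -0.9  1.7] op -0.0001
board [-40.54557705 -54.63756471] yaw -0.010451685522020172
normal 0.04914375391145723 along -0.025057356851683324
cen [ 38.7 -14.3] size 119.49998474121094 93.49998474121094 ang 0.0 {'dogc': array([106.2,  40.2]), 'far': array([106.2, -68.8]), 'push': array([-28.8, -68.8])}
```

{"op": "servo_tool", "data": {
  "commands": [0,0,0,0.1,0,0,0,0,0,0,0.1,0,0,0]
}}

```text
t: 10.25
tool_pos: [0.4863, -0.1161, -0.0011]
tool_rot: [-1.568, -0.017, 0.027]
contact_force: [-7.6, -1.5, 6.9]
opening: 0.0
```

```bash
python3 p.py; python3 pan.py; python3 shot.py 9
```

```text
t 10.25 tcp [ 0.4863 -0.1161 -0.0011] z-axis [-0.028  1.     0.002] x-axis [ 1.     0.028 -0.006] y [-0.006  0.002 -1.   ] F [-7.6 -1.5  6.9] op 0.0
board [-40.32596176 -54.88609297] yaw -0.009782347564344047
normal 0.0494536553442483 along -0.025175206015784272
cen [ 39.4 -13.9] size 119.63075256347656 93.3813705444336 ang -0.0068 {'dogc': array([107.2,  40.1]), 'far': array([106.5, -68.9]), 'push': array([-28.5, -68. ])}
```

View pics/s9.png

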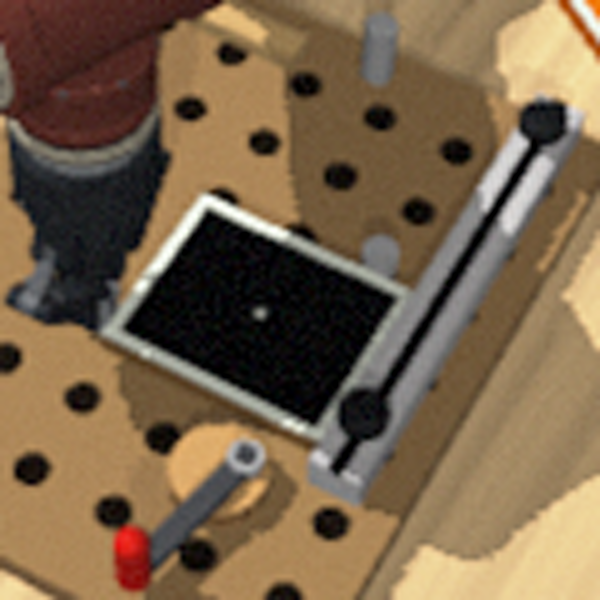

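The force jumped to 7.6 N over 0.3 mm: the panel is home, flush with the fence and at the dog. Back off and lift, then look again.

{"op": "servo_tool", "data": {
  "commands": [0,0,0,-0.3,0,0,0,0,0,0,-0.6,0,0,0,0,0,0,-1,0,0,0,0,0,0,-1.5,0,0,0,0,0,0,-1,-4,0,0,0,0,0,0,-5,0,0,0,0,0,0,-4,0,0,0,0,0,0,0,0,0]
}}

```text
t: 11.25
tool_pos: [0.4378, -0.1159, 0.1306]
tool_rot: [-1.565, -0.018, 0.025]
contact_force: [0.8, 0.5, 0.8]
opening: -0.0
```

```bash
python3 p.py; python3 pan.py; python3 shot.py 10; python3 -c "
from h import *
print(monitor.get_obs()['q'])"
```

```text
t 11.25 tcp [ 0.4378 -0.1159  0.1306] z-axis [-0.028  1.     0.006] x-axis [ 1.     0.028 -0.004] y [-0.004  0.006 -1.   ] F [0.8 0.5 0.8] op -0.0
board [-88.77962102 -52.88114993] yaw -0.01034585685407657
normal 0.005639871807532812 along -0.04592697428266991
cen [ 39.8 -14. ] size 118.5 93.0 ang 0.0 {'dogc': array([107.2,  40.5]), 'far': array([107.2, -68.5]), 'push': array([-27.8, -68.5])}
[-0.42552508 -0.30744443  2.0856962   0.00334664  1.3842855  -2.02457107]
```

View pics/w10.png

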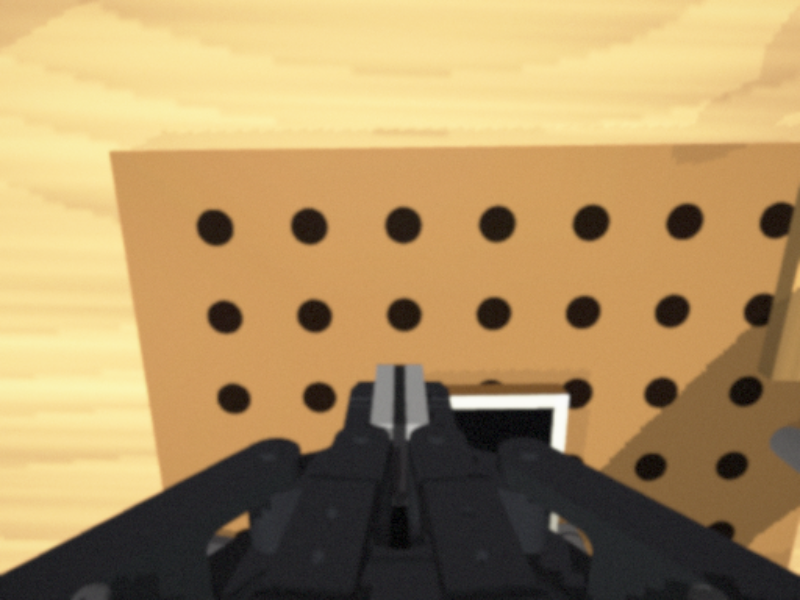

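View pics/s10.png

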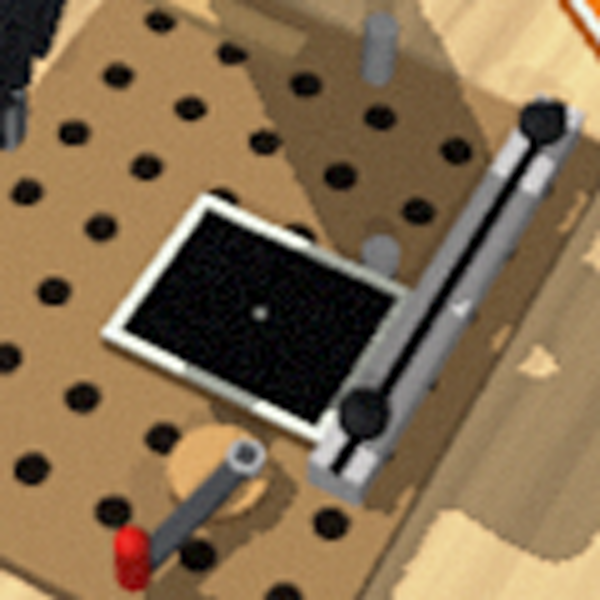

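Panel is square and flush (dog and far corner x equal to within a pixel). Now turn the gripper for the knob, opening the fingers partly.

{"op": "servo_tool", "data": {
  "commands": [0,0.15,0,0,0,0,0.45,0,0.15,0,0,0,0,0.45,0,0.15,0,0,0,0,0.45,0,0.15,0,0,0,0,0.45,0,0.15,0,0,0,0,0.45,0,0.15,0,0,0,0,0.45,0,0.15,0,0,0,0,0.45,0,0.15,0,0,0,0,0.45,0,0.15,0,0,0,0,0.45,0,0.15,0,0,0,0,0.45,0,0.15,0,0,0,0,0.45,0,0.15,0,0,0,0,0.45,0,0,0,0,0,0,0.45]
}}

```text
t: 12.75
tool_pos: [0.4137, -0.1046, 0.0893]
tool_rot: [-1.135, 1.428, -1.303]
contact_force: [-0.4, 0.4, 0.4]
opening: 0.0385
```

Run:
```python
from m1 import *
print(monitor.get_obs()['q'])
o,R=st();k=np.r_[b2w((59,-181)),o["tool_pos"][2]]
print("knob",k,"shift",(R.T@(k-o["tool_pos"])*100).round(2),"yaw",np.arctan2(R[1,0],R[0,0]))
```

```text
[-0.42592222 -0.28118547  2.12484201  0.00473519  1.37494929 -0.22005685]
t 12.75 tcp [ 0.4137 -0.1046  0.0893] z-axis [ 0.976 -0.204 -0.074] x-axis [-0.206 -0.978 -0.021] y [-0.068  0.036 -0.997] F [-0.4  0.4  0.4] op 0.0385
knob [ 0.59031587 -0.23830647  0.08933492] shift [ 9.43 -1.69 19.97] yaw -1.7785504325102715
```

{"op": "servo_tool", "data": {
  "commands": [0.05,0,-0.015,0,-3,0,0.45,0.03,0,-0.01,0,-2,0,0.45,0,0,0,1.9,0,4,0.45,0,0,0,1.9,0,4,0.45,0,0,0,1.9,0,4,0.45,0,0,0,1.9,0,4,0.45,0,0,0,1,0,2,0.45,0,0,0,0,0,0,0.45]
}}

```text
t: 13.55
tool_pos: [0.574, -0.2248, 0.1281]
tool_rot: [-1.124, 1.345, -1.335]
contact_force: [-0.5, 0.5, 0.8]
opening: 0.038
```

```bash
cat > k.py <<'E'
from m1 import *
import sys
kb=tuple(map(float,sys.argv[1:3]))
o,R=st();k=np.r_[b2w(kb),o["tool_pos"][2]];d=R.T@[0,0,-1.]
print("knob",k,"shift",(R.T@(k-o["tool_pos"])*100).round(2),"yawx-board",np.degrees(np.arctan2(R[1,0],R[0,0])-x[2]),"level rot",np.cross([0,1,0],d).round(4),"tcp board",w2b(o["tool_pos"]))
E
python3 k.py 59 -181; python3 shot.py 11
```

```text
t 13.55 tcp [ 0.574  -0.2248  0.1281] z-axis [ 0.984 -0.177 -0.007] x-axis [-0.177 -0.984 -0.   ] y [-0.007  0.002 -1.   ] F [-0.5  0.5  0.8] op 0.038
knob [ 0.59031587 -0.23830647  0.12813844] shift [ 1.04 -0.01  1.84] yawx-board -102.3504826074105 level rot [ 0.0071  0.     -0.0005] tcp board [  43.22717052 -166.91806406]
```

View pics/w11.png

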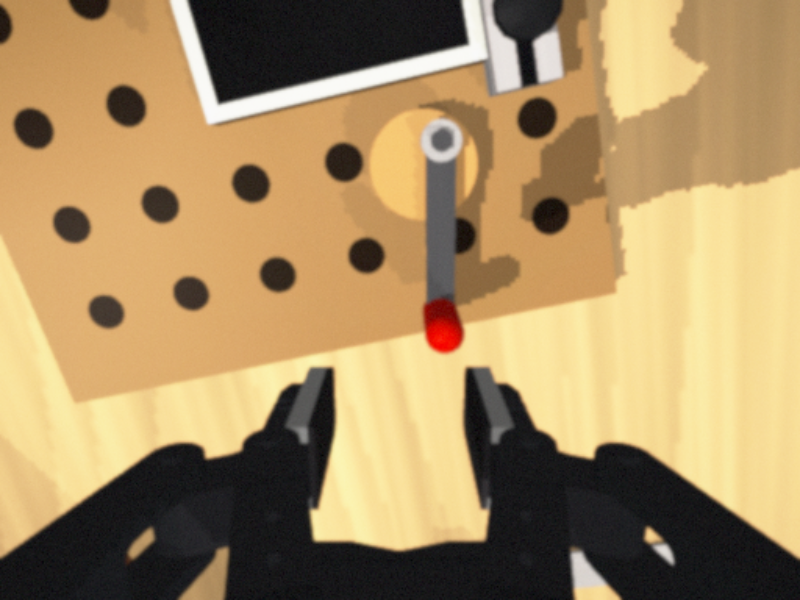

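The wrist view shows the knob's domed top at (445,334), the pivot's top at (441,140), and the lever straight up-image; jaws at (325,…)/(475,…).

Run:
```python
from m1 import *
im=load("w11.npz");k=1.5625
f=lambda p:((p[0]+.5)/k-.5,(p[1]+.5)/k-.5)
T=im["cam_to_world"];K=im["camera_matrix"]
for n,p in(("knob",(445,334)),("piv",(441,140)),("lever",(441,230)),("knobtop",(444,320)),("disc",(390,160))):
    u,v=f(p);d=im["depth"][round(v),round(u)];w=(T@np.r_[np.linalg.inv(K)@[u,v,1]*d,1])[:3];print(n,w.round(4),w2b(w).round(1))
print("knob@.073",w2b(px2w(im,*f((445,333)),.073)),"piv@.045",w2b(px2w(im,*f((441,140)),.045)))
```

```text
knob [ 0.5914 -0.2376  0.0776] [  60.1 -180.4]
piv [ 0.6044 -0.1564  0.0469] [ 76.2 -99.7]
lever [ 0.5983 -0.1976  0.0426] [  68.5 -140.7]
knobtop [ 0.592  -0.2323  0.0741] [  60.9 -175.1]
disc [ 0.5797 -0.1612  0.0343] [  51.3 -103.6]
knob@.073 [  60.19717212 -181.65983272] piv@.045 [ 76.35593749 -99.70001044]
```

```bash
python3 k.py 60.3 -181
```

```text
t 13.70 tcp [ 0.5719 -0.2227  0.1284] z-axis [ 0.984 -0.177 -0.008] x-axis [-0.177 -0.984 -0.001] y [-0.008  0.002 -1.   ] F [-1.  -0.3  0.6] op 0.0386
knob [ 0.59161494 -0.23825716  0.12841817] shift [ 1.18 -0.02  2.21] yawx-board -102.38267178825035 level rot [ 0.0081  0.     -0.001 ] tcp board [  41.19681498 -164.74869856]
```

{"op": "servo_tool", "data": {
  "commands": [0.008,0,0,0.6,0,1.1,0.45,0,0,0,0.6,0,1.1,0.45,0,0,0,0,1,0,0.45,0,0,0,0,0,0,0.45]
}}

```text
t: 14.1
tool_pos: [0.5909, -0.2375, 0.1174]
tool_rot: [-1.12, 1.337, -1.336]
contact_force: [0.2, 1.0, -0.7]
opening: 0.0385
```

```bash
python3 k.py 60.3 -181
```

```text
t 14.10 tcp [ 0.5909 -0.2375  0.1174] z-axis [ 0.985 -0.174 -0.   ] x-axis [-0.174 -0.985 -0.001] y [ 0.     0.001 -1.   ] F [ 0.2  1.  -0.7] op 0.0385
knob [ 0.59161494 -0.23825716  0.11742073] shift [ 0.07 -0.    0.08] yawx-board -102.18994135955683 level rot [ 0.0001  0.     -0.0013] tcp board [  59.61818888 -180.18487093]
```

Centred over the knob within 1 mm. Descend around it.

{"op": "servo_tool", "data": {
  "commands": [0,0,0,0,2.5,0,0.45,0,0,0,0,2,0,0.45,0,0,0,0,1.5,0,0.45,0,0,0,0,0,0,0.45]
}}

```text
t: 14.5
tool_pos: [0.591, -0.2371, 0.056]
tool_rot: [-1.12, 1.336, -1.336]
contact_force: [-0.7, 0.5, 0.2]
opening: 0.0389
```

```bash
python3 k.py 60.3 -181; python3 shot.py 12
```

```text
t 14.50 tcp [ 0.591  -0.2371  0.056 ] z-axis [ 0.985 -0.173  0.001] x-axis [-0.173 -0.985 -0.001] y [ 0.001  0.001 -1.   ] F [-0.7  0.5  0.2] op 0.0389
knob [ 0.59161494 -0.23825716  0.0559924 ] shift [ 0.1  -0.    0.08] yawx-board -102.13871406962767 level rot [-0.0011  0.     -0.001 ] tcp board [  59.73053147 -179.82567886]
```

View pics/w12.png

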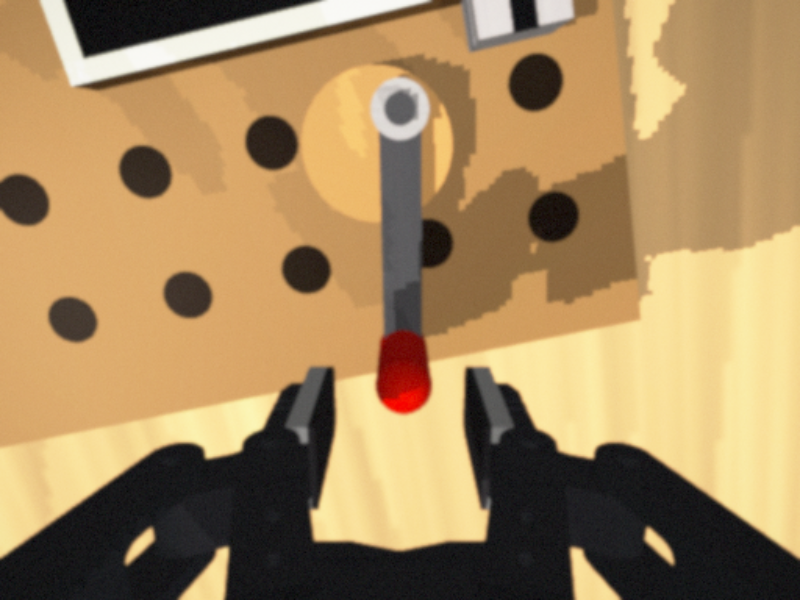

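View pics/s12.png

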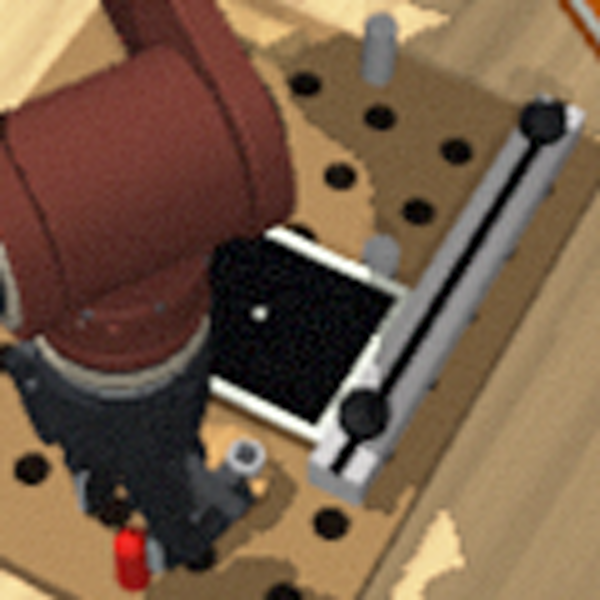

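{"op": "servo_tool", "data": {
  "commands": [0,0,0,0.1,1.2,0.05,0.45,0,0,0,0,1.2,0,0.45,0,0,0,0,0.6,0,0.3,0,0,0,0,0,0,0.3,0,0,0,0,0,0,0.3]
}}

```text
t: 15.15
tool_pos: [0.5959, -0.2407, 0.0304]
tool_rot: [-1.116, 1.326, -1.344]
contact_force: [-0.5, -0.2, -1.0]
opening: 0.0259
```

```bash
cat > c.py <<'E'
from m1 import *
P=np.array([77.5,-98.5])
o,R=st();b=w2b(o["tool_pos"]);d=b-P;ang=np.degrees(np.arctan2(d[1],d[0]))%360
yb=np.degrees(np.arctan2(R[1,0],R[0,0])-x[2])%360
dn=R.T@[0,0,-1.]
print("board",b.round(1),"radius",np.hypot(*d).round(1),"lever ang",ang.round(2),"cam~",np.radians(275-ang).round(3),"tool yaw",yb.round(1),"Ftool",(R.T@o["contact_force"]).round(1),"level",np.cross([0,1,0],dn).round(4))
E
python3 c.py
```

```text
t 15.15 tcp [ 0.5959 -0.2407  0.0304] z-axis [ 0.985 -0.173  0.012] x-axis [-0.173 -0.985  0.003] y [ 0.011 -0.005 -1.   ] F [-0.5 -0.2 -1. ] op 0.0259
board [  64.5 -183.6] radius 86.1 lever ang 261.33 cam~ 0.239 tool yaw 257.9 Ftool [ 0.3  1.  -0.4] level [-0.0119  0.      0.0026]
```

{"op": "servo_tool", "data": {
  "commands": [-0.012,0,0,0,0.3,-0.4,0.3,0,0.05,0,0,0.1,-0.5,0.3,0,0.06,0,0,0,-0.5,0.3,0,0.06,0,0,0,-0.5,0.3,0,0.06,0,0,0,-0.5,0.3,0,0,0,0,0,0,0.3]
}}

```text
t: 15.75
tool_pos: [0.5732, -0.2351, 0.0273]
tool_rot: [-0.986, 1.503, -1.51]
contact_force: [-0.7, -0.1, -0.3]
opening: 0.0257
```

```bash
python3 c.py
```

```text
t 15.75 tcp [ 0.5732 -0.2351  0.0273] z-axis [ 0.916 -0.401  0.003] x-axis [-0.401 -0.916  0.003] y [ 0.001 -0.004 -1.   ] F [-0.7 -0.1 -0.3] op 0.0257
board [  42.1 -177.2] radius 86.3 lever ang 245.75 cam~ 0.511 tool yaw 244.2 Ftool [ 0.4  0.3 -0.5] level [-0.0027  0.      0.0027]
```

Tracking the arc well. Continue.

{"op": "servo_tool", "data": {
  "commands": [0,0.06,0,0,0,-0.5,0.3,0,0.06,0,0,0,-0.5,0.3,0,0.06,0,0,0,-0.5,0.3,0,0.06,0,0,0,-0.5,0.3,0,0.06,0,0,0,-0.5,0.3,0,0,0,0,0,0,0.3]
}}

```text
t: 16.35
tool_pos: [0.5536, -0.2236, 0.0288]
tool_rot: [-0.778, 1.705, -1.721]
contact_force: [0.3, 0.0, -0.8]
opening: 0.0259
```

```bash
python3 c.py; python3 shot.py 13
```

```text
t 16.35 tcp [ 0.5536 -0.2236  0.0288] z-axis [ 0.754 -0.656  0.009] x-axis [-0.656 -0.754  0.001] y [ 0.006 -0.007 -1.   ] F [ 0.3  0.  -0.8] op 0.0259
board [  22.8 -165. ] radius 86.0 lever ang 230.57 cam~ 0.776 tool yaw 226.8 Ftool [-0.2  0.8  0.2] level [-0.0087  0.      0.0013]
```

View pics/w13.png

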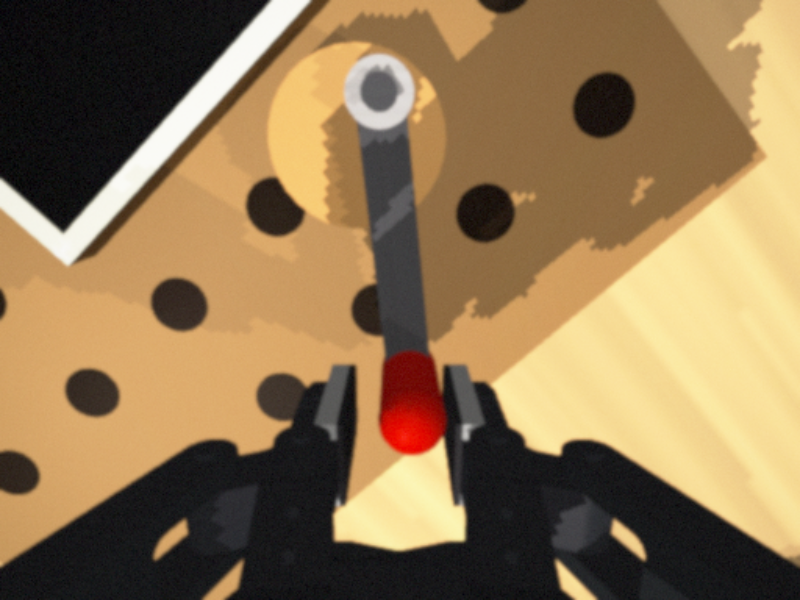

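The knob is carried by the right-hand finger (410,425); the disc is still clear of the panel. Continue.

{"op": "servo_tool", "data": {
  "commands": [-0.008,0.05,0,0,0.1,-0.5,0.3,0,0.05,0,0,0.1,-0.5,0.3,0,0.05,0,0,0,-0.5,0.3,0,0.05,0,0,0,-0.5,0.3,0,0.05,0,0,0,-0.5,0.3,0,0,0,0,0,0,0.3]
}}

```text
t: 17.1
tool_pos: [0.5393, -0.2085, 0.0283]
tool_rot: [-0.581, 1.87, -1.884]
contact_force: [0.4, -0.6, 0.5]
opening: 0.0256
```

```bash
python3 c.py
```

```text
t 17.10 tcp [ 0.5393 -0.2085  0.0283] z-axis [ 0.567 -0.824  0.007] x-axis [-0.824 -0.567  0.   ] y [ 0.004 -0.006 -1.   ] F [ 0.4 -0.6  0.5] op 0.0256
board [   9.1 -149.3] radius 85.2 lever ang 216.61 cam~ 1.019 tool yaw 212.3 Ftool [ 0.  -0.5  0.8] level [-0.0073  0.      0.0001]
```

{"op": "servo_tool", "data": {
  "commands": [-0.007,0.03,0,0,0,-0.3,0.3,0,0.03,0,0,0,-0.3,0.3,0,0.03,0,0,0,-0.3,0.3,0,0,0,0,0,0,0.3]
}}

```text
t: 17.5
tool_pos: [0.535, -0.2021, 0.0287]
tool_rot: [-0.505, 1.934, -1.936]
contact_force: [0.2, -0.0, 0.2]
opening: 0.0254
```

```bash
python3 c.py
```

```text
t 17.50 tcp [ 0.535  -0.2021  0.0287] z-axis [ 0.489 -0.872  0.001] x-axis [-0.872 -0.489  0.   ] y [ 0.    -0.001 -1.   ] F [ 0.2 -0.   0.2] op 0.0254
board [   5.1 -142.7] radius 84.8 lever ang 211.4 cam~ 1.11 tool yaw 207.1 Ftool [-0.1 -0.2  0.1] level [-0.0011  0.      0.0003]
```

{"op": "servo_tool", "data": {
  "commands": [0,0.03,0,0,0,-0.3,0.3,0,0.03,0,0,0,-0.3,0.3,0,0.03,0,0,0,-0.3,0.3,0,0.03,0,0,0,0,0.3]
}}

```text
t: 17.9
tool_pos: [0.5313, -0.1953, 0.0289]
tool_rot: [-0.396, 2.006, -2.01]
contact_force: [0.2, -0.1, 0.9]
opening: 0.0256
```

```bash
python3 c.py
```

```text
t 17.90 tcp [ 0.5313 -0.1953  0.0289] z-axis [ 0.379 -0.925  0.002] x-axis [-0.925 -0.379  0.001] y [ 0.    -0.002 -1.   ] F [ 0.2 -0.1  0.9] op 0.0256
board [   1.7 -135.8] radius 84.5 lever ang 206.21 cam~ 1.201 tool yaw 200.1 Ftool [-0.2 -0.9  0.1] level [-0.0022  0.      0.0007]
```

{"op": "servo_tool", "data": {
  "commands": [0,0,0,0,0.1,-0.25,0.3,0,0.03,0,0,0,-0.25,0.3,0,0,0,0,0,-0.25,0.3,0,0,0,0,0,0,0.3]
}}

```text
t: 18.3
tool_pos: [0.529, -0.1889, 0.0282]
tool_rot: [-0.371, 2.02, -2.027]
contact_force: [0.6, -0.8, -0.4]
opening: 0.0254
```

```bash
python3 c.py; python3 shot.py 14
```

```text
t 18.30 tcp [ 0.529  -0.1889  0.0282] z-axis [ 0.355 -0.935  0.003] x-axis [-0.935 -0.355  0.001] y [ 0.001 -0.003 -1.   ] F [ 0.6 -0.8 -0.4] op 0.0254
board [  -0.4 -129.3] radius 83.7 lever ang 201.58 cam~ 1.281 tool yaw 198.6 Ftool [-0.3  0.4  1. ] level [-0.0032  0.      0.0007]
```

View pics/w14.png

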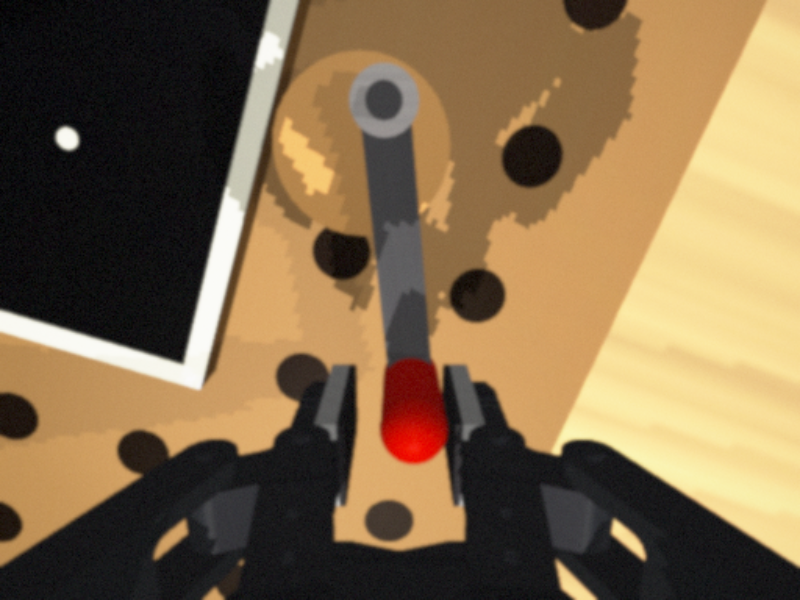

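The disc's edge (272,140) is almost at the panel's right edge. Smaller steps now, watching the pull.

{"op": "servo_tool", "data": {
  "commands": [0,0.02,0,0.05,0,-0.2,0.3,0,0.02,0,0.05,0,-0.2,0.3,0,0,0,0,0,0,0.3]
}}

```text
t: 18.75
tool_pos: [0.5271, -0.1855, 0.0283]
tool_rot: [-0.328, 2.045, -2.053]
contact_force: [-0.4, -0.4, -0.2]
opening: 0.0256
```

```bash
python3 c.py
```

```text
t 18.75 tcp [ 0.5271 -0.1855  0.0283] z-axis [ 0.313 -0.95   0.004] x-axis [-0.95  -0.313 -0.001] y [ 0.002 -0.003 -1.   ] F [-0.4 -0.4 -0.2] op 0.0256
board [  -2.1 -125.9] radius 84.2 lever ang 198.96 cam~ 1.327 tool yaw 196.1 Ftool [0.5 0.2 0.2] level [-0.0038  0.     -0.0006]
```

{"op": "servo_tool", "data": {
  "commands": [0,0.02,0,0,0,-0.2,0.3,0,0.02,0,0,0,-0.2,0.3,0,0,0,0,0,0,0.3]
}}

```text
t: 19.05
tool_pos: [0.5256, -0.1816, 0.0284]
tool_rot: [-0.286, 2.07, -2.078]
contact_force: [-0.2, 0.9, -0.6]
opening: 0.0257
```

```bash
python3 c.py
```

```text
t 19.05 tcp [ 0.5256 -0.1816  0.0284] z-axis [ 0.272 -0.962  0.004] x-axis [-0.962 -0.272 -0.   ] y [ 0.001 -0.004 -1.   ] F [-0.2  0.9 -0.6] op 0.0257
board [  -3.5 -121.8] radius 84.3 lever ang 196.08 cam~ 1.377 tool yaw 193.6 Ftool [-0.   0.6 -0.9] level [-0.0041  0.     -0.0003]
```

{"op": "servo_tool", "data": {
  "commands": [0,0.02,0,0,0,-0.2,0.3,0,0.02,0,0,0,-0.15,0.3]
}}

```text
t: 19.25
tool_pos: [0.5246, -0.1782, 0.0284]
tool_rot: [-0.244, 2.093, -2.102]
contact_force: [-0.3, -0.8, -0.3]
opening: 0.0257
```

```bash
python3 c.py
```

```text
t 19.25 tcp [ 0.5246 -0.1782  0.0284] z-axis [ 0.23  -0.973  0.004] x-axis [-0.973 -0.23  -0.   ] y [ 0.001 -0.004 -1.   ] F [-0.3 -0.8 -0.3] op 0.0257
board [  -4.4 -118.4] radius 84.3 lever ang 193.66 cam~ 1.42 tool yaw 191.1 Ftool [0.4 0.3 0.7] level [-0.0043  0.     -0.0003]
```

{"op": "servo_tool", "data": {
  "commands": [0,0.02,0,0,0,-0.2,0.3,0,0.02,0,0,0,-0.15,0.3]
}}

```text
t: 19.45
tool_pos: [0.5237, -0.1746, 0.0284]
tool_rot: [-0.2, 2.117, -2.127]
contact_force: [0.4, -1.9, -0.2]
opening: 0.0257
```

```bash
python3 c.py; python3 shot.py 15
```

```text
t 19.45 tcp [ 0.5237 -0.1746  0.0284] z-axis [ 0.188 -0.982  0.005] x-axis [-0.982 -0.188 -0.   ] y [ 0.001 -0.004 -1.   ] F [ 0.4 -1.9 -0.2] op 0.0257
board [  -5.2 -114.8] radius 84.3 lever ang 191.17 cam~ 1.463 tool yaw 188.6 Ftool [-0.   0.2  1.9] level [-0.0046  0.     -0.0003]
```

View pics/w15.png

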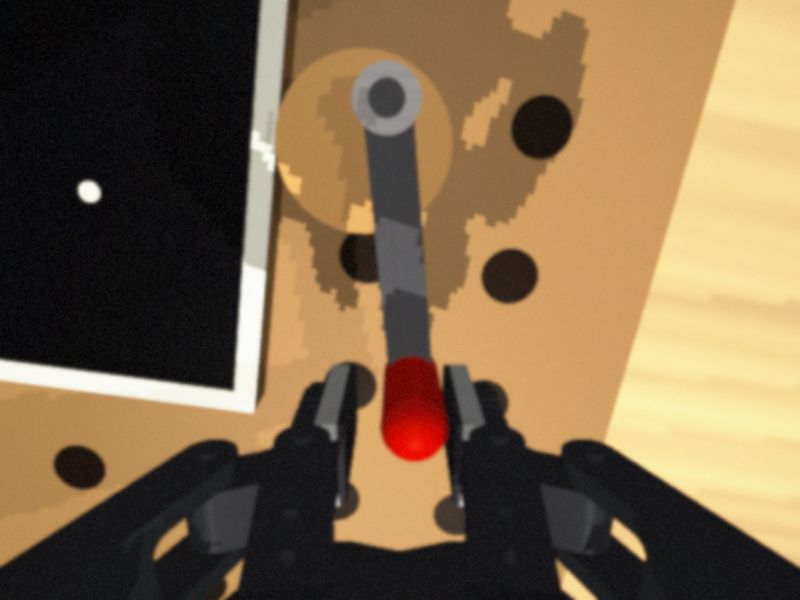

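{"op": "servo_tool", "data": {
  "commands": [0,0.01,0,0,0,-0.15,0.3,0,0,0,0,0,0,0.3]
}}

```text
t: 19.8
tool_pos: [0.5235, -0.1737, 0.0284]
tool_rot: [-0.191, 2.121, -2.133]
contact_force: [0.4, -0.9, -0.3]
opening: 0.0256
```

```bash
python3 c.py
```

```text
t 19.80 tcp [ 0.5235 -0.1737  0.0284] z-axis [ 0.179 -0.984  0.006] x-axis [-0.984 -0.179 -0.   ] y [ 0.001 -0.006 -1.   ] F [ 0.4 -0.9 -0.3] op 0.0256
board [  -5.4 -113.9] radius 84.3 lever ang 190.51 cam~ 1.475 tool yaw 188.1 Ftool [-0.2  0.3  1. ] level [-0.0058  0.     -0.0004]
```

{"op": "servo_tool", "data": {
  "commands": [0,0.01,0,0,0,-0.15,0.3,0,0.01,0,0,0,-0.15,0.3]
}}

```text
t: 20.0
tool_pos: [0.5234, -0.1727, 0.0284]
tool_rot: [-0.168, 2.127, -2.149]
contact_force: [1.5, -6.6, -3.1]
opening: 0.0259
```

```bash
python3 c.py
```

```text
t 20.00 tcp [ 0.5234 -0.1727  0.0284] z-axis [ 0.158 -0.987  0.01 ] x-axis [-0.987 -0.158 -0.001] y [ 0.003 -0.01  -1.   ] F [ 1.5 -6.6 -3.1] op 0.0259
board [  -5.4 -112.9] radius 84.1 lever ang 189.83 cam~ 1.487 tool yaw 186.9 Ftool [-0.4  3.2  6.7] level [-0.0104  0.     -0.0012]
```

{"op": "servo_tool", "data": {
  "commands": [0,0.005,0,0,0,-0.18,0.3]
}}

```text
t: 20.1
tool_pos: [0.5234, -0.1724, 0.0284]
tool_rot: [-0.161, 2.126, -2.155]
contact_force: [1.3, -7.4, -3.4]
opening: 0.0262
```

```bash
python3 c.py
```

```text
t 20.10 tcp [ 0.5234 -0.1724  0.0284] z-axis [ 0.152 -0.988  0.014] x-axis [-0.988 -0.152 -0.002] y [ 0.004 -0.013 -1.   ] F [ 1.3 -7.4 -3.4] op 0.0262
board [  -5.4 -112.6] radius 84.1 lever ang 189.66 cam~ 1.489 tool yaw 186.6 Ftool [-0.1  3.5  7.4] level [-0.0139  0.     -0.0018]
```

{"op": "servo_tool", "data": {
  "commands": [0,0,0,0,0,-0.22,0.3]
}}

```text
t: 20.2
tool_pos: [0.5232, -0.1721, 0.0283]
tool_rot: [-0.16, 2.121, -2.16]
contact_force: [0.8, -10.8, -4.1]
opening: 0.0254
```

```bash
python3 c.py
```

```text
t 20.20 tcp [ 0.5232 -0.1721  0.0283] z-axis [ 0.152 -0.988  0.018] x-axis [-0.988 -0.152 -0.002] y [ 0.005 -0.018 -1.   ] F [  0.8 -10.8  -4.1] op 0.0254
board [  -5.5 -112.3] radius 84.2 lever ang 189.46 cam~ 1.493 tool yaw 186.6 Ftool [ 0.8  4.3 10.7] level [-0.0181  0.     -0.002 ]
```

Pull is 10.7 N: snug. Ease off, open, and lift clear.

{"op": "servo_tool", "data": {
  "commands": [0.015,0,0,0,0,0.25,0.35,0,0,0,0,0,0.15,0.45,0,0,0,0,0,0,0.45,0,0,0,0,-1,0,0.45,0,0,0,0,-3,0,0.45,0,0,0,0,-4,0,0.45,0,0,0,0,-4,0,0.45,0,0,0,2,-2,0,0.45,0,0,0,3,0,0,0.45,0,0,0,3,0,0,0.45,0,0,0,3,0,0,0.45,0,0,0,0,0,0,0.45]
}}

```text
t: 21.4
tool_pos: [0.4117, -0.1854, 0.1808]
tool_rot: [-0.157, 2.105, -2.169]
contact_force: [0.3, 0.1, 0.0]
opening: 0.0381
```

```bash
python3 c.py; python3 pan.py; python3 shot.py 16
```

```text
t 21.40 tcp [ 0.4117 -0.1854  0.1808] z-axis [ 0.154 -0.988  0.03 ] x-axis [-0.988 -0.154 -0.006] y [ 0.011 -0.029 -1.   ] F [0.3 0.1 0. ] op 0.0381
board [-117.5 -121.3] radius 196.3 lever ang 186.67 cam~ 1.542 tool yaw 186.7 Ftool [-0.3 -0.  -0. ] level [-0.0305  0.     -0.0061]
cen [ 39.7 -13.9] size 119.01775360107422 93.41217803955078 ang -0.0068 {'dogc': array([107.5,  40.1]), 'far': array([106.8, -68.9]), 'push': array([-28.2, -68. ])}
```

View pics/s16.png

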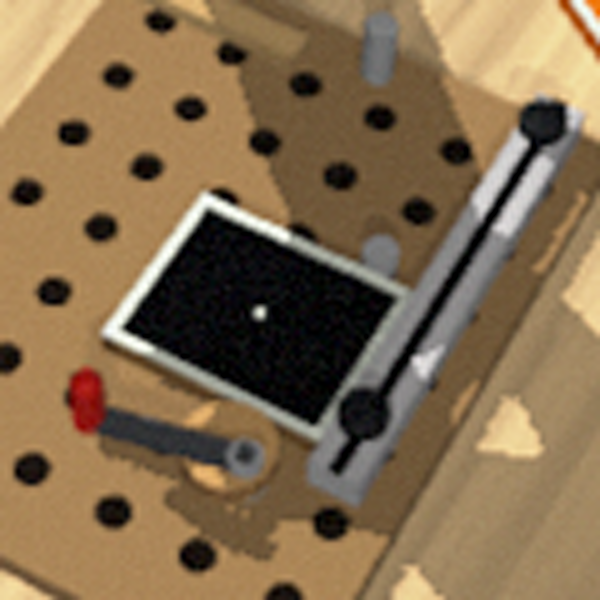

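View pics/w16.png

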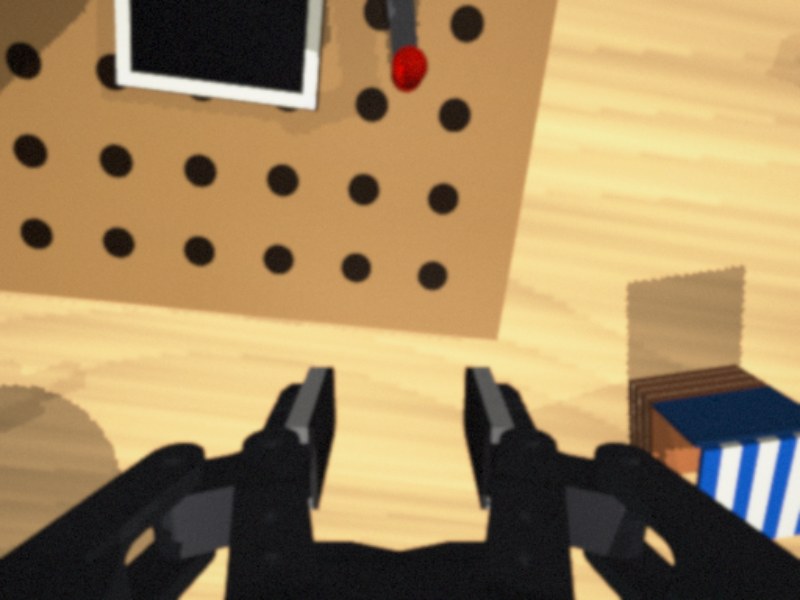

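Run:
```python
from m1 import *
for f,p,s,o in(("s16",(87,382),5,(210,150)),("w16",(408,68),1.5625,(0,0))):
    im=load(f+".npz");u,v=(p[0]+.5)/s-.5+o[0],(p[1]+.5)/s-.5+o[1]
    b=w2b(px2w(im,u,v,.074));d=b-[78,-99.3];print(b,275-np.degrees(np.arctan2(d[1],d[0]))%360, np.hypot(*d))
s=load("s16.npz");crop(s,240,175,60,60,10,"s16c.png")
```

```text
[  -3.99657062 -118.2095973 ] 82.01380121642345 84.14874011299712
[  -8.35664354 -117.41862539] 83.15055996707295 88.23692237069683
```

View pics/s16c.png

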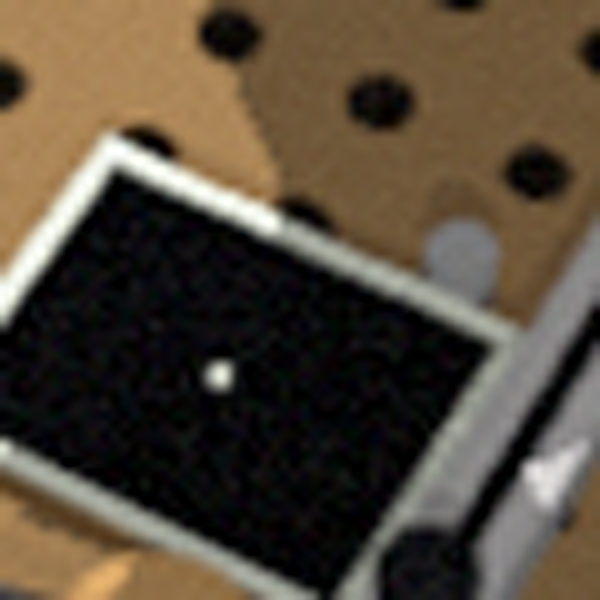

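The cam stayed at about 1.44 rad (no spring-back), the panel's left edge rests on the dog, and its far edge is flush. Handing in.

```bash
python3 -c "
from station import ticket
print(ticket.finish_job())"
```

```text
the job is handed in; nothing more can be done
None
```

I turned the black panel flush against the fence by pushing its near right corner along the arc about the dog. I then swung the cam lever until it nipped the panel at a 10.7 N pull, let go, lifted clear and handed in at about 21.5 s. No verdict came back.

- **Panel, last check:** the scene camera put the far corners at x ≈ 107.5 and 106.8 mm, the panel about 0.007 rad out of square and its left edge at y ≈ 40 mm, resting on the dog.
- **Push:** when the panel came home against the fence, the push force rose to 7.6 N along the fence direction, with 6.9 N vertical as well.
- **Cam:** it stayed at about 1.44 rad after release. I could not measure the force of the cam or the dog on the panel. I judged snug only from the pull at the knob and from the lever not springing back.
- **Bystanders:** I saw none disturbed, but I did not measure them again at the end.

**Disagreements in the checks:**
- The real fingertips ended about 25 mm behind the reported TCP. My first push therefore passed over the panel without touching it. I confirmed the offset from the depth images and by lowering the tool in small steps with no contact force, then pushed at the corrected height.
- The cameras differed from each other by 2 to 4 mm.

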